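# Make up the kiln load

## Task

Get the kiln load ready: stand every pressed specimen and the lidded crucible upright in the white ceramic tray, packed close enough that all of them stand on its floor, and stack every pressed bar from the wooden board on the ribbed setter in a square crosswise tower: two bars to a layer as far apart as the ribs, the first layer across the ribs, each next layer across the one below (if one bar is left over, it goes on top in one of its layer's two places). Leave the tools, dies and vessels on the bench where they are.

Things in the scene. Friction and masses are not known exactly. Their poses are not given: they have to be found in the camera images.
- tray_floor (a point): low open box of white fired ceramic (the sintering tray), fixed: outside 198 x 68 x 20 mm high, walls and floor 6 mm thick, so inside 186 x 56 mm and 14 mm deep. The point is the centre of its inner floor (6 mm above the bench); x runs along the tray's length, y across it, z up
- setter_top (a point): white fired-ceramic setter, fixed: a plate 140 x 140 x 10 mm with two parallel straight ribs on it, each 110 mm long, 16 mm wide and 14 mm high, along the setter's x, their centre lines 72 mm apart (at y = +36 and -36 mm). The point is the setter's middle at the height of the rib tops (24 mm above the bench); z up
- cyl_big_c (a point): large solid cylinder, 44 mm diameter, 38 mm high, pressed from the same cream-coloured unfired ceramic as the others; stands upright on the bench at the start; the point is its centre, half-way up
- cyl_small_c (a point): small solid cylinder, 38 mm diameter, 34 mm high, pressed from the same cream-coloured unfired ceramic as the others; stands upright on the bench at the start; the point is its centre, half-way up
- block_square_c (a point): square block, 42 x 42 mm and 36 mm high (z), pressed from the same cream-coloured unfired ceramic as the others; stands upright on the bench at the start; the point is its centre, half-way up
- block_flat_c (a point): oblong block, 34 mm (its x) by 50 mm (its y) and 32 mm high (z), pressed from the same cream-coloured unfired ceramic as the others; stands upright on the bench at the start; the point is its centre, half-way up
- crucible_c (a point): round white crucible with its flat lid on (lid and body are one piece to handle): straight-sided, 46 mm diameter, 40 mm high to the top of the lid, with a small lid knob of 14 mm diameter standing 11 mm higher; upright on the bench at the start; the point lies on its axis 20 mm above its underside
- bar0_c (a point): straight pressed bar of cream-coloured unfired ceramic, 110 mm long (its x), 18 x 18 mm in section, lying on the wooden board at the start; the point is its centre
- bar1_c (a point): bar like bar0, lying on the same board; the point is its centre
- bar2_c (a point): bar like bar0, lying on the same board; the point is its centre
- bar3_c (a point): bar like bar0, lying on the same board; the point is its centre
- bar4_c (a point): bar like bar0, lying on the same board; the point is its centre
- bar5_c (a point): bar like bar0, lying on the same board; the point is its centre
- board: wooden board 160 (x) x 250 (y) x 9 mm on which the bars lie flat, fixed; origin at the centre of its underside
- die: dark steel pressing die among the specimens: body 48 mm diameter, 34 mm high, with a 20 mm plunger and 28 mm head to 56 mm; origin under its centre; not part of the load
- die_ring: steel ring, 60 mm diameter, 24 mm high; origin under its centre; not part of the load
- dish: white ceramic dish, 84 mm diameter, 22 mm high; origin under its centre; not part of the load
- spatula: spatula, 190 mm long, lying on the bench; not part of the load
- powder_jar: white plastic jar with a blue cap, 60 mm diameter, 72 mm high; origin under its centre; not part of the load
- binder_jar: amber jar, 64 mm diameter, 85 mm high; origin under its centre; not part of the load
- wrench: wrench, 170 mm long, lying on the bench; not part of the load

How it is judged:
By the outcome, as a careful person would: the job done as asked, in the order asked, and still so for the second after the job is handed in, with the robot touching nothing.
Of cyl_big, cyl_small, block_square, block_flat, crucible only 4 to 4 are there at a start; the rules pass over those that are not, and their reading is None.
Of bar0, bar1, bar2, bar3, bar4, bar5 only 4 to 6 are there at a start; the rules pass over those that are not, and their reading is None.
At some moment in a run one of cyl_big, cyl_small, block_square, block_flat, crucible may be knocked a few centimetres aside while the robot is not near it.
It also fails if it takes over 210 s, if anything falls off the work surface, if the arm or the gripper's body presses on something with over 40 N, if the wrist force passes 120 N, or if a joint passes its speed limit or range.

## Robot

A 7-joint arm with a two-finger parallel gripper is mounted at the origin on the work surface. World frame = base frame: x ahead of the robot, y to its left, z up, the work surface at z = 0. Lengths are in mm, angles in rad, forces in N, time in s.
With the tool pointing down it reaches from about 400 to 925 mm from the base axis. Payload 5.6 kg.
Tool frame: the origin (TCP) lies midway between the tips of the shut fingers; the grasp point (between the pads) lies 19 mm behind it; z points along the fingers, y is the direction in which the jaws open and shut (so a half turn about z gives the same grasp; the last joint's range is limited). The gripper opens to 85 mm and grips with 20 to 120 N. Pads are 22 mm wide; open, the fingers measure 114 mm over their backs; the gripper's body (76 mm by 85 mm) begins 54 mm behind the grasp point. The pads swing forward as they close: fully open they stand 13 mm farther back than shut.
Start: joints at [1.306, 0.468, -0.012, 1.603, 0.006, 1.071, -0.056], TCP at [142.948, -634.093, 231.29] pointing down, gripper open.
Joint ranges: [-2.53, 2.53], [-0.31, 2.02], [-1.57, 1.55], [0.28, 2.44], [-1.29, 4.43], [0.15, 1.84], [-2.92, 2.92]. Speed limits (rad/s): [2.57, 2.57, 3.14, 3.14, 3.14, 3.14, 3.14].

## Interface

Orientations are given as a unit quaternion [x, y, z, w].
In Python, from plant import * gives the robot as it stands. The module is installed in compiled form; this text tells all that it offers.
- The arm moves only by the tool apply_moves, never from a script. Its argument "series" is a list of rows, each a list of 5 numbers: the closure, from -1 (fully open) to 1 (shut), so that 0 is half open, then the shift along the tool's x, y, z in m, then the turn about the tool's z in degrees. A call has exactly 10 rows; each row is the pose to reach, as a shift and turn from the pose commanded when the call began, along the tool's axes at that moment; what a row does not reach only later rows make up. A row lasts 1/8 s, in which the tool goes at most 62.5 mm and 10.7 degrees, less where a joint would pass 70% of its speed; a pose out of reach is approached as far as the arm can. A call with a gripper value outside its range is refused whole. The fingers move at their own pace and stop on an object; "force" is the grip in N (left out, the last holds). Time passes only in rows, so rows that repeat a pose let the fingers close, or fill a call up. It gives the time, the measured TCP pose, the force and the opening at its end, in the units of the state.
- get_obs(): the state, without advancing time (a new reading comes with each control period).
- capture(name): name is "scene" or "top"; returns the picture (480x640x3 uint8, red, green, blue); there is no depth.
- camera_params(name): a dict with "vfov" (degrees; the focal length in pixels is half the picture's height over the tangent of half this angle, whatever the lens; pixels are square), "cx", "cy" (the principal point, pixels), "D" ([k1, k2, p1, p2, k3] as OpenCV has them; the pictures are not rectified), "extrinsics" (4x4, takes a point from world to camera coordinates). Camera axes: x right, y down, z forward; pixel columns grow to the right and rows downward; lengths in mm; the calibration is good to about 2 mm. A picture is of the moment at which its call begins. camera_params takes no time and is no camera call.
- job_done(): hands the job in, once; it reports no verdict.
The state is a dict: "time_s": time; "joint_positions": joint angles; "qvel": joint speeds; "joint_torque": joint torques, N m; "tool_pos": TCP position; "tool_rot": TCP orientation; "wrist_force": force on the tool from outside, world axes, zero at the start; "moment": the same for the moment, N m; "opening": finger opening in mm.
Only numpy, scipy, OpenCV 4.12 (cv2) and the standard library are available. Lean on these libraries where they do the work, as an engineer would, in place of code of your own. Each camera call takes 0.05 s, during which the arm holds its last target.

## Working session

There is one attempt and no reset: what is moved stays moved. The work goes in short steps, Python scripts to look and compute and a tool call to move; the robot and the scene stay as the last step left them, time stands still between calls to the robot, and variables do not carry over. Pictures are saved under pics/ and viewed, and the job is handed in when it is done.

Besides the shell and the picture viewer there is one more tool, called after "Call:" as a command line: name --pt "numbers of a row" for each row, then --argument value for the rest. apply_moves: Moves the arm, as the interface text tells. Its arguments: {"type":"object","properties":{"series":{"type":"array"},"force":{"type":"number"}},"required":["series"]}

```bash
mkdir -p pics
python3 - <<'E'
from plant import *
import cv2
for n in ("scene","top"):
    im=capture(n); cv2.imwrite(f"pics/{n}0.png",im[:,:,::-1]); print(n,camera_params(n))
print(get_obs())
E
```

```text
scene {'vfov': 54.32450887676322, 'cx': 323.52700516401904, 'cy': 240.10687157527556, 'D': array([-0.08846934,  0.        ,  0.        ,  0.        ,  0.        ]), 'extrinsics': array([[ 5.48488995e-01,  8.36030690e-01, -1.45776574e-02,
        -3.31063881e+02],
       [ 6.80368304e-01, -4.56363525e-01, -5.73438142e-01,
        -3.65917106e+02],
       [-4.86064597e-01,  3.04606335e-01, -8.19119154e-01,
         1.32925048e+03],
       [ 0.00000000e+00,  0.00000000e+00,  0.00000000e+00,
         1.00000000e+00]])}
top {'vfov': 48.971110659490456, 'cx': 325.48744721679077, 'cy': 247.76560870411546, 'D': array([-0.03508545,  0.        ,  0.        ,  0.        ,  0.        ]), 'extrinsics': array([[ 4.30458153e-03, -9.99988018e-01, -2.33101662e-03,
         1.65658652e+01],
       [-9.88841420e-01, -3.90945883e-03, -1.48920655e-01,
         5.93694843e+02],
       [ 1.48909758e-01,  2.94604688e-03, -9.88846401e-01,
         1.04306020e+03],
       [ 0.00000000e+00,  0.00000000e+00,  0.00000000e+00,
         1.00000000e+00]])}
{'time_s': 0.1, 'joint_positions': array([ 1.3060038 ,  0.4683175 , -0.01156761,  1.60354973,  0.00594954,
        1.07139619, -0.05630937]), 'qvel': array([ 0.00034031, -0.0016525 , -0.0001426 , -0.00075093,  0.00034309,
        0.00141373,  0.00076861]), 'joint_torque': array([ 1.46689461e-03, -5.33519089e+01,  2.17248750e-02, -2.51966643e+01,
        1.15050195e-02,  4.27073857e-03,  8.64820663e-06]), 'tool_pos': array([ 142.80125427, -633.59510264,  230.40759283]), 'tool_rot': array([ 9.93864132e-01,  1.10604784e-01, -1.34579521e-04, -8.07034987e-04]), 'wrist_force': array([ 0.45551764, -0.59478881, -0.41881044]), 'moment': array([ 0.05226169,  0.00939518, -0.02303328]), 'opening': 85.4942690421964}
```

View pics/top0.png

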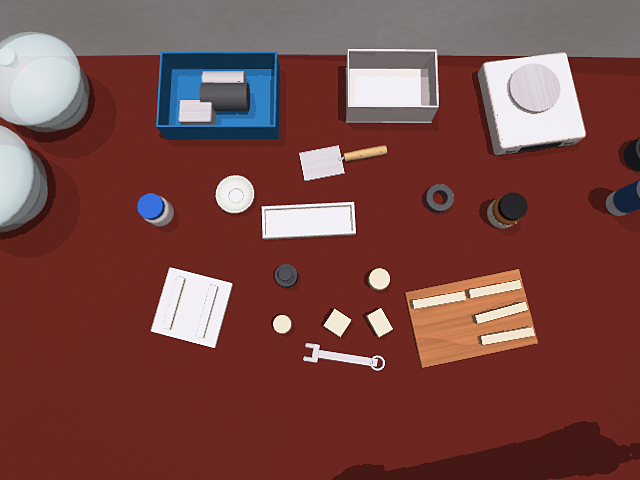

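View pics/scene0.png

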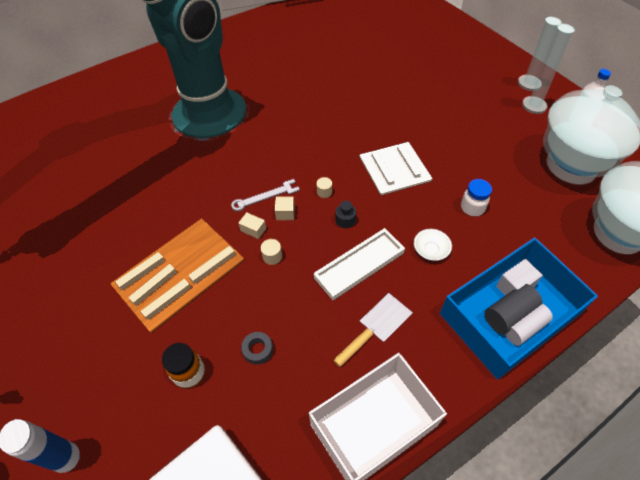

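```bash
cat > h.py <<'E'
from plant import *
import cv2, numpy as np
from scipy.optimize import minimize
def cam(n):
    p=camera_params(n); f=240/np.tan(np.radians(p['vfov'])/2)
    K=np.array([[f,0,p['cx']],[0,f,p['cy']],[0,0,1]]); return K,np.array(p['D']),np.array(p['extrinsics'])
def proj(n,P):
    K,D,E=cam(n); return cv2.projectPoints(np.asarray(P,float).reshape(-1,3),cv2.Rodrigues(E[:3,:3])[0],E[:3,3],K,D)[0].reshape(-1,2)
def world(n,uv,z):
    K,D,E=cam(n); q=cv2.undistortPoints(np.asarray(uv,float).reshape(-1,1,2),K,D).reshape(-1,2)
    d=np.c_[q,np.ones(len(q))]@E[:3,:3]; c=-E[:3,:3].T@E[:3,3]
    return c+d*((z-c[2])/d[:,2])[:,None]
def crop(im,x0,y0,w,h,s,name):
    cv2.imwrite(name,cv2.resize(im[y0:y0+h,x0:x0+w,::-1],None,fx=s,fy=s,interpolation=cv2.INTER_CUBIC))
E
python3 - <<'E'
from h import *
im=cv2.imread("pics/top0.png")[:,:,::-1]
crop(im,260,255,160,120,5,"pics/c1.png");crop(im,395,260,160,120,5,"pics/c2.png");crop(im,140,195,220,160,3,"pics/c3.png")
E
```

```text
(no output)
```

View pics/c1.png

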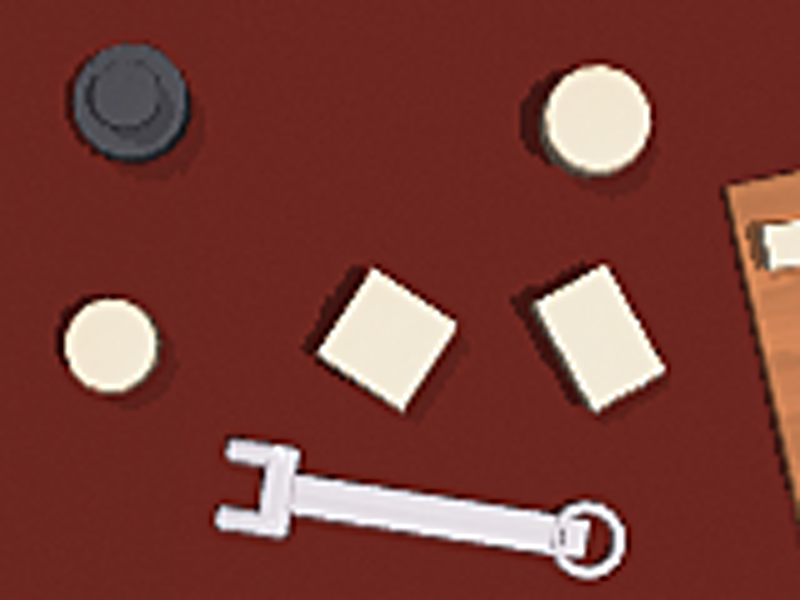

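View pics/c2.png

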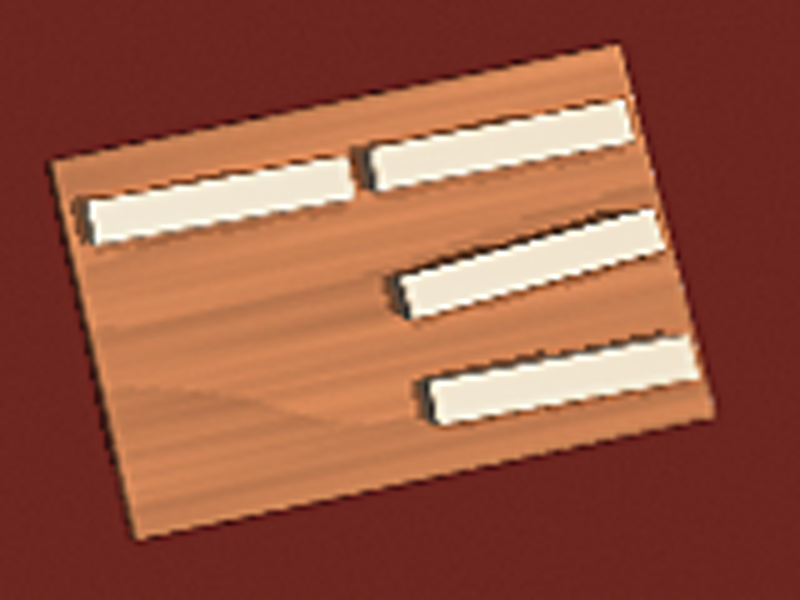

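View pics/c3.png

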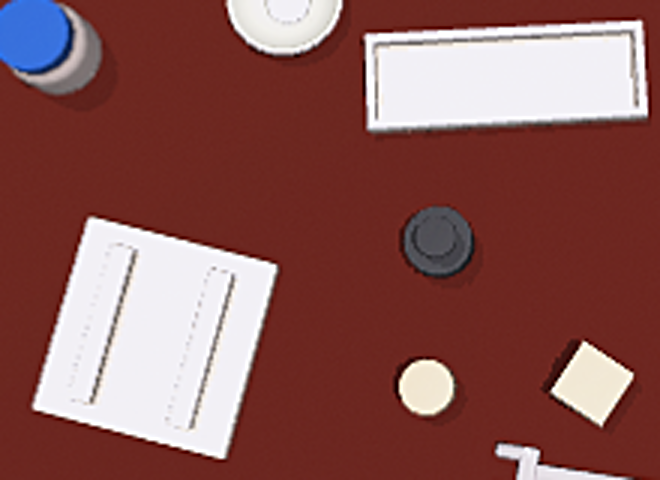

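```bash
cat >> h.py <<'E'
def faces(im,cam_,seeds,S=6,lo=None):
    """seeds: list of (name,u,v,z,shape). Returns world centre, size, angle of bright top face"""
    out={}
    for nm,u,v,z,thr in seeds:
        x0,y0=max(0,int(u)-70),max(0,int(v)-70); c=im[y0:y0+140,x0:x0+140]
        b=cv2.resize(c,None,fx=S,fy=S,interpolation=cv2.INTER_CUBIC).astype(int)
        m=((b[:,:,2]>thr)).astype(np.uint8)
        n,l=cv2.connectedComponents(m); k=l[int((v-y0+.5)*S),int((u-x0+.5)*S)]
        if k==0: print(nm,'seed off'); continue
        cs,_=cv2.findContours((l==k).astype(np.uint8),cv2.RETR_EXTERNAL,cv2.CHAIN_APPROX_NONE)
        p=max(cs,key=cv2.contourArea).reshape(-1,2); uv=(p+.5)/S-.5+[x0,y0]
        w=world(cam_,uv,z)[:,:2]
        mo=cv2.moments(w.astype(np.float32).reshape(-1,1,2)); cen=(mo['m10']/mo['m00'],mo['m01']/mo['m00'])
        th=.5*np.arctan2(2*mo['mu11'],mo['mu20']-mo['mu02'])
        r=cv2.minAreaRect(w.astype(np.float32))
        out[nm]=(cen,abs(mo['m00']),np.degrees(th),r)
        print(nm,np.round(cen,1),'area',round(abs(mo['m00'])),'axis',round(np.degrees(th),1),'rect',np.round(r[0],1),np.round(r[1],1),round(r[2],1))
    return out
E
python3 - <<'E'
from h import *
im=cv2.imread("pics/top0.png")[:,:,::-1]
print(im[322,337],im[338,337],im[310,440],im[220,310],im[300,480])
faces(im,"top",[("big",378,278,38,130),("small",282,323,34,130),("sq",337,322,36,130),("flat",379,322,32,130),
("bA",440,300,27,140),("bB",495,289,27,140),("bC",500,313,27,140),("bD",507,336,27,140),("tray",310,220,20,120),("setter",190,310,10,120)])
E
```

```text
[241 232 214] [109  37  31] [209 133  86] [242 241 246] [203 129  84]
big [531.4 -91.6] area 1440 axis -2.0 rect [531.6 -91.7] [42.7 43.3] 49.9
small [438.3 107.8] area 1062 axis 40.7 rect [438.3 107.9] [36.9 37. ] 45.2
sq [441.3  -5.1] area 1710 axis -46.8 rect [441.2  -5.1] [42.1 42.2] 56.5
flat [442.2 -92. ] area 1659 axis 28.8 rect [442.2 -92. ] [51.  34.9] 29.2
bA [ 488.7 -216. ] area 1890 axis -79.8 rect [ 488.7 -216.1] [ 19. 111.] 10.2
bB [ 511.8 -333.7] area 1876 axis -79.0 rect [ 511.9 -333.6] [ 18.8 110.9] 11.1
bC [ 463.  -344.8] area 1873 axis -74.8 rect [ 463.  -344.7] [ 18.6 111. ] 15.3
bD [ 415.5 -355.7] area 1903 axis -80.0 rect [ 415.5 -355.6] [ 18.9 111.2] 10.0
tray [657.7  56.3] area 13855 axis -86.9 rect [657.7  56.4] [ 71.1 199.4] 3.1
setter [472.4 300.4] area 19613 axis 72.3 rect [472.4 300.5] [141.4 140.8] 76.1
```

```bash
cat >> h.py <<'E'
def box(c,a,lx,ly,z0,z1):
    a=np.radians(a); R=np.array([[np.cos(a),-np.sin(a)],[np.sin(a),np.cos(a)]])
    q=np.array([[-1,-1],[1,-1],[1,1],[-1,1]])*[lx/2,ly/2]@R.T+c
    return [np.c_[q,np.full(4,z)] for z in (z0,z1)]
def circ(c,d,z):
    t=np.linspace(0,2*np.pi,40)[:-1]; return np.c_[c[0]+d/2*np.cos(t),c[1]+d/2*np.sin(t),np.full(39,z)]
def off(c,a,x,y):
    a=np.radians(a); return np.array(c)+[x*np.cos(a)-y*np.sin(a),x*np.sin(a)+y*np.cos(a)]
def overlay(im,n,polys,x0,y0,w,h,s,name):
    o=cv2.resize(im[y0:y0+h,x0:x0+w,::-1],None,fx=s,fy=s,interpolation=cv2.INTER_CUBIC)
    for P in polys:
        q=((proj(n,P)-[x0,y0]+.5)*s*16).astype(int)
        cv2.polylines(o,[q.reshape(-1,1,2)],True,(0,200,0),1,cv2.LINE_AA,4)
    cv2.imwrite(name,o)
TR=([657.7,56.3],93.1); ST=([472.4,300.4],-13.9)
def fixt():
    P=[]
    P+=[box(*TR,198,68,0,20)[1],box(*TR,198,68,0,20)[0],box(*TR,186,56,6,20)[1]]
    P+=[box(*ST,140,140,0,10)[1]]
    for y in(36,-36): P+=box(off(*ST,0,y),ST[1],110,16,10,24)
    return P
E
python3 - <<'E'
from h import *
t=cv2.imread("pics/top0.png")[:,:,::-1];s=cv2.imread("pics/scene0.png")[:,:,::-1]
P=fixt()+[circ((531.4,-91.6),44,38),circ((438.3,107.8),38,34),box((441.3,-5.1),56.5,42,42,0,36)[1],box((442.2,-92),29.2,50,34,0,32)[1]]
overlay(t,"top",P,145,195,220,160,3.6,"pics/o1.png")
overlay(s,"scene",P,230,130,210,170,3.5,"pics/o2.png")
E
```

```text
(no output)
```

View pics/o1.png

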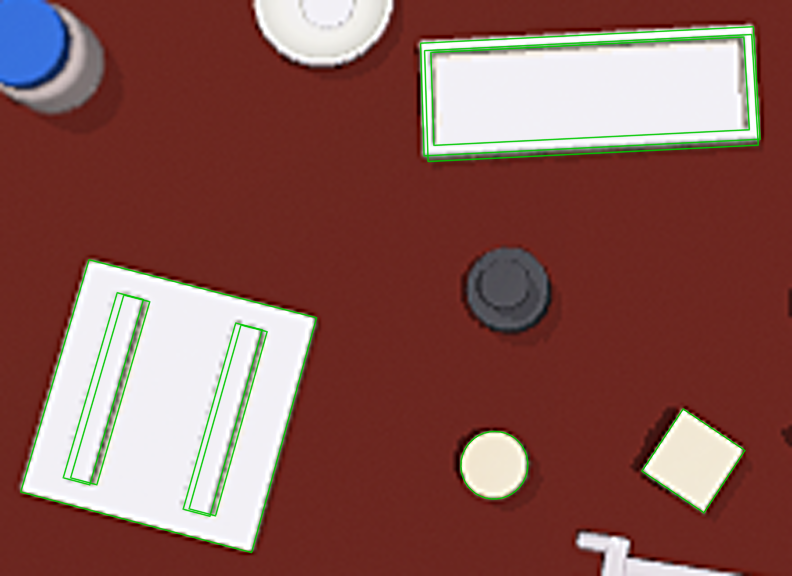

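View pics/o2.png

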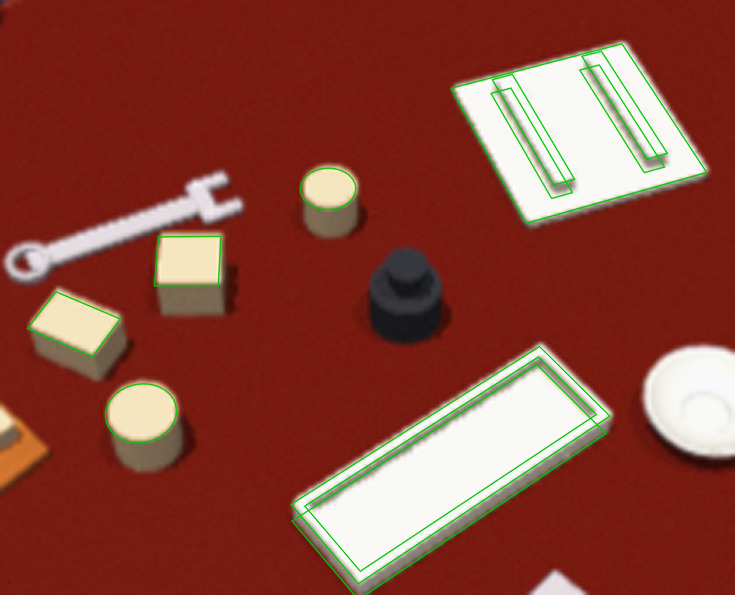

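```bash
sed -i 's/TR=(\[657.7,56.3\]/TR=([659.0,56.3]/' h.py
cat > go.py <<'E'
import sys
from h import *
from scipy.spatial.transform import Rotation as R
def go(x,y,z,yaw):
    o=get_obs(); M=R.from_quat(o['tool_rot']).as_matrix(); p=np.array(o['tool_pos'])
    cy=np.degrees(np.arctan2(M[1,0],M[0,0])); d=M.T@(np.array([x,y,z])-p)
    print('t',round(o['time_s'],2),'pos',np.round(p,1),'yaw',round(cy,1),'open',round(o['opening'],1),'F',np.round(o['wrist_force'],1),'q',np.round(o['joint_positions'],2))
    print('shift mm',np.round(d,1),'turn',round(-((yaw-cy+180)%360-180),1))
if __name__=="__main__": go(*map(float,sys.argv[1:5]))
E
python3 go.py 531.4 -91.6 200 93.1
python3 - <<'E'
from h import *
for x in(-65.4,-20.8,22.8,68.4): print(np.round(off(*TR,x,0),1))
for p in((36,0),(-36,0),(0,36),(0,-36)): print(np.round(off(*ST,*p),1))
E
```

```text
t 0.1 pos [ 142.8 -633.6  230.4] yaw 12.7 open 85.5 F [ 0.5 -0.6 -0.4] q [ 1.31  0.47 -0.01  1.6   0.01  1.07 -0.06]
shift mm [ 498.3 -443.2   31.1] turn -80.4
[662.5  -9. ]
[660.1  35.5]
[657.8  79.1]
[655.3 124.6]
[507.3 291.8]
[437.5 309. ]
[481.  335.3]
[463.8 265.5]
```

Call:
apply_moves --pt "-1 0.03 -0.025 0 -6" --pt "-1 0.08 -0.07 0.002 -14" --pt "-1 0.13 -0.115 0.005 -22" --pt "-1 0.18 -0.16 0.008 -30" --pt "-1 0.23 -0.205 0.01 -38" --pt "-1 0.28 -0.25 0.013 -46" --pt "-1 0.33 -0.295 0.016 -54" --pt "-1 0.38 -0.34 0.02 -62" --pt "-1 0.43 -0.385 0.025 -71" --pt "-1 0.46 -0.41 0.03 -80"

```text
time_s: 1.35
tool_pos: [493.1, -143.9, 202.8]
tool_rot: [0.688, 0.725, -0.0, 0.0]
wrist_force: [0.8, -0.9, 0.1]
opening: 85.5
```

```bash
cat > look.py <<'E'
import sys
from h import *
def look(tag,seeds):
    t=capture("top"); cv2.imwrite(f"pics/t{tag}.png",t[:,:,::-1])
    return faces(t,"top",seeds)
SEEDS={"big":("big",378,278,38,130),"small":("small",282,323,34,130),"sq":("sq",337,322,36,130),"flat":("flat",379,322,32,130),"bA":("bA",440,300,27,140),"bB":("bB",495,289,27,140),"bC":("bC",500,313,27,140),"bD":("bD",507,336,27,140)}
if __name__=="__main__": look(sys.argv[1],[SEEDS[k] for k in sys.argv[2:]])
E
python3 look.py 1 big small sq flat; python3 go.py 531.4 -91.6 60 93.1
```

```text
big seed off
small [438.3 107.8] area 1061 axis 35.6 rect [438.3 107.9] [36.9 37. ] 45.2
sq [441.3  -5.1] area 1586 axis -85.4 rect [441.3  -5.2] [41.3 41.1] 56.6
flat [441.1 -91.9] area 1350 axis 26.8 rect [442.2 -92. ] [51.1 34.9] 29.2
t 1.4 pos [ 497.5 -135.   202.6] yaw 93.9 open 85.7 F [4.6 6.2 0.9] q [ 0.66  0.33 -0.55  1.93  0.21  0.93  0.08]
shift mm [ 40.2  36.1 143. ] turn 0.8
```

Call:
apply_moves --pt "-1 0.01 0.008 0 0" --pt "-1 0.025 0.02 0 0" --pt "-1 0.039 0.032 0.02 0" --pt "-1 0.039 0.032 0.05 0" --pt "-1 0.039 0.032 0.08 0" --pt "-1 0.039 0.032 0.105 0" --pt "-1 0.039 0.032 0.125 0" --pt "-1 0.039 0.032 0.13 0" --pt "-1 0.039 0.032 0.13 0" --pt "-1 0.039 0.032 0.13 0"

```text
time_s: 2.65
tool_pos: [523.0, -105.4, 73.7]
tool_rot: [0.69, 0.723, 0.0, 0.001]
wrist_force: [-0.5, 0.5, -0.7]
opening: 85.5
```

```bash
python3 go.py 531.4 -91.6 15 93.1
python3 - <<'E'
from h import *
s=capture("scene"); crop(s,200,130,200,150,4,"pics/s2.png")
E
```

```text
t 2.65 pos [ 523.  -105.4   73.7] yaw 92.7 open 85.5 F [-0.5  0.5 -0.7] q [ 0.5   0.55 -0.46  1.98  0.37  0.7  -0.14]
shift mm [13.5  9.  58.7] turn -0.4
```

View pics/s2.png

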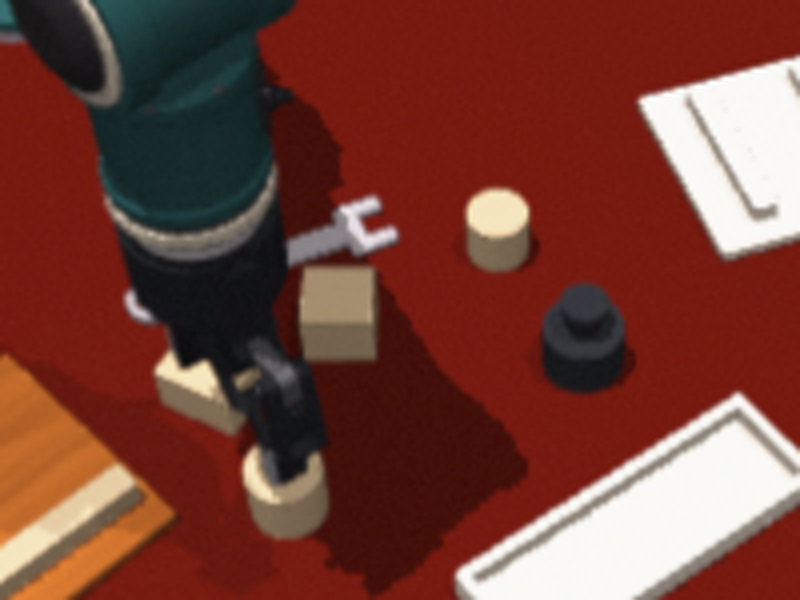

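Call:
apply_moves --pt "-0.4 0.007 0.005 0 0" --pt "-0.4 0.0135 0.009 0 -0.4" --pt "-0.4 0.0135 0.009 0 -0.4" --pt "-0.4 0.0135 0.009 0 -0.4" --pt "-0.4 0.0135 0.009 0 -0.4" --pt "-0.4 0.0135 0.009 0.0 -0.4" --pt "-0.4 0.0135 0.009 0.0 -0.4" --pt "-0.4 0.0135 0.009 0 -0.4" --pt "-0.4 0.0135 0.009 0 -0.4" --pt "-0.4 0.0135 0.009 0.0 -0.4"

```text
time_s: 3.95
tool_pos: [530.8, -91.1, 72.8]
tool_rot: [0.688, 0.726, -0.0, 0.0]
wrist_force: [-0.7, 0.4, 0.3]
opening: 59.6
```

```bash
python3 go.py 531.4 -91.6 14 93.1
```

```text
t 3.95 pos [530.8 -91.1  72.8] yaw 93.1 open 59.6 F [-0.7  0.4  0.3] q [ 0.47  0.56 -0.46  1.96  0.37  0.7  -0.16]
shift mm [-0.5  0.6 58.8] turn 0.0
```

Linear opening. Descend and close.

Call:
apply_moves --pt "-0.4 0 0 0.012 0" --pt "-0.4 -0.0005 0.0005 0.027 0" --pt "-0.4 -0.0005 0.0005 0.042 0" --pt "-0.4 -0.0005 0.0005 0.054 0" --pt "-0.4 -0.0005 0.0005 0.0585 0" --pt "-0.4 -0.0005 0.0005 0.0585 0" --pt "0.4 -0.0005 0.0005 0.0585 0" --pt "0.4 -0.0005 0.0005 0.0585 0" --pt "0.4 -0.0005 0.0005 0.0585 0" --pt "0.4 -0.0005 0.0005 0.0585 0" --force 40

```text
time_s: 5.2
tool_pos: [531.9, -91.6, 14.9]
tool_rot: [0.688, 0.726, 0.0, 0.001]
wrist_force: [0.2, 0.5, 5.8]
opening: 42.3
```

```bash
python3 go.py 662.5 -9 80 93.1
```

```text
t 5.2 pos [531.9 -91.6  14.9] yaw 93.1 open 42.3 F [0.2 0.5 5.8] q [ 0.43  0.65 -0.4   1.98  0.44  0.6  -0.21]
shift mm [ 75.4 135.  -65. ] turn 0.0
```

Call:
apply_moves --pt "0.4 0 0 -0.015 0" --pt "0.4 0 0 -0.04 0" --pt "0.4 0 0 -0.06 0" --pt "0.4 0.015 0.027 -0.065 0" --pt "0.4 0.032 0.055 -0.065 0" --pt "0.4 0.05 0.09 -0.065 0" --pt "0.4 0.065 0.118 -0.065 0" --pt "0.4 0.0754 0.135 -0.065 0" --pt "0.4 0.0754 0.135 -0.065 0" --pt "0.4 0.0754 0.135 -0.065 0"

```text
time_s: 6.45
tool_pos: [661.1, -9.9, 79.2]
tool_rot: [0.688, 0.726, -0.001, -0.0]
wrist_force: [0.0, -0.3, -0.6]
opening: 42.9
```

```bash
python3 go.py 662.5 -9 21 93.1;  python3 - <<'E'
from h import *
s=capture("scene"); crop(s,240,170,200,150,4,"pics/s3.png")
E
```

```text
t 6.45 pos [661.1  -9.9  79.2] yaw 93.1 open 42.9 F [ 0.  -0.3 -0.6] q [ 0.27  0.71 -0.45  1.65  0.38  0.87 -0.27]
shift mm [ 0.8  1.6 58.2] turn -0.0
```

View pics/s3.png

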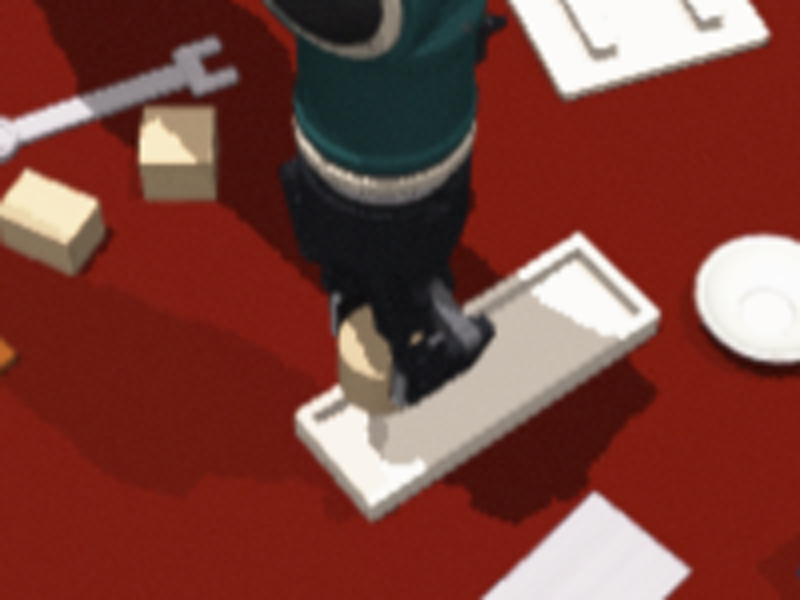

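Call:
apply_moves --pt "0.4 0.0008 0.0016 0.015 0" --pt "0.4 0.0008 0.0016 0.03 0" --pt "0.4 0.0008 0.0016 0.042 0" --pt "0.4 0.0008 0.0016 0.051 0" --pt "0.4 0.0008 0.0016 0.055 0" --pt "0.4 0.0008 0.0016 0.0575 0" --pt "0.4 0.0008 0.0016 0.058 0" --pt "0.4 0.0008 0.0016 0.058 0" --pt "-0.3 0.0008 0.0016 0.058 0" --pt "-0.3 0.0008 0.0016 0.058 0"

```text
time_s: 7.75
tool_pos: [663.9, -8.1, 21.7]
tool_rot: [0.688, 0.726, 0.0, 0.0]
wrist_force: [0.4, 0.5, -0.3]
opening: 55.4
```

```bash
python3 go.py 442.2 -92 85 119.2
```

```text
t 7.75 pos [663.9  -8.1  21.7] yaw 93.1 open 55.4 F [ 0.4  0.5 -0.3] q [ 0.25  0.79 -0.41  1.66  0.42  0.78 -0.3 ]
shift mm [ -71.8 -225.9  -63.5] turn -26.1
```

Call:
apply_moves --pt "-0.3 0 0 -0.015 0" --pt "-0.3 0 0 -0.045 0" --pt "-0.4 -0.005 -0.015 -0.07 -2" --pt "-0.5 -0.02 -0.06 -0.085 -8" --pt "-0.5 -0.037 -0.115 -0.085 -14" --pt "-0.5 -0.054 -0.17 -0.085 -20" --pt "-0.5 -0.067 -0.21 -0.08 -25" --pt "-0.5 -0.0718 -0.2259 -0.07 -26.1" --pt "-0.5 -0.0718 -0.2259 -0.0635 -26.1" --pt "-0.5 -0.0718 -0.2259 -0.0635 -26.1"

```text
time_s: 9.0
tool_pos: [443.6, -91.3, 84.7]
tool_rot: [0.506, 0.863, 0.001, 0.0]
wrist_force: [-0.2, 0.5, 0.1]
opening: 64.1
```

```bash
python3 go.py 442.2 -92 14 119.2;  python3 - <<'E'
from h import *
s=capture("scene"); crop(s,200,130,240,180,3,"pics/s4.png")
faces(s,"scene",[("flat",252,222,32,130),("sq",285,205,36,130)])
E
```

```text
t 9.0 pos [443.6 -91.3  84.7] yaw 119.2 open 64.1 F [-0.2  0.5  0.1] q [ 0.64  0.45 -0.61  2.15  0.42  0.65  0.25]
shift mm [ 0.  -1.7 70.7] turn 0.0
flat [443.8 -97.5] area 840 axis 24.2 rect [444.2 -94.9] [48.8 23.5] 29.1
sq seed off
```

View pics/s4.png

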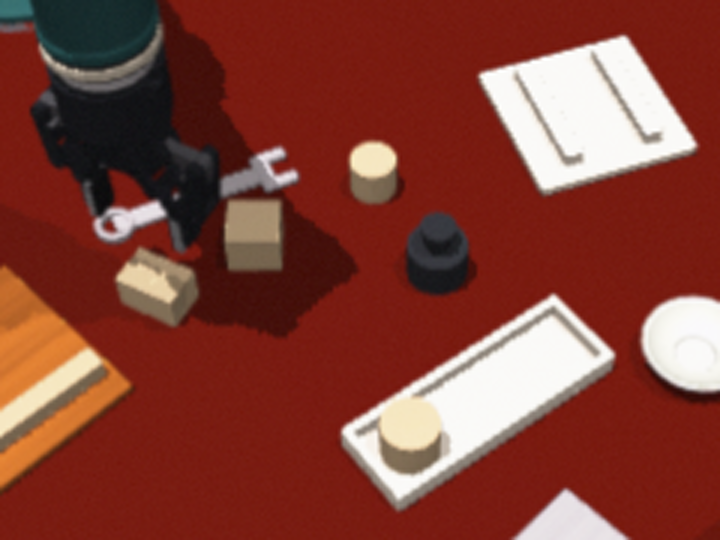

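Call:
apply_moves --pt "-0.5 0 -0.0017 0.015 0" --pt "-0.5 0 -0.0017 0.032 0" --pt "-0.5 0 -0.0017 0.05 0" --pt "-0.5 0 -0.0017 0.065 0" --pt "-0.5 0 -0.0017 0.071 0" --pt "-0.5 0 -0.0017 0.0715 0" --pt "0.3 0 -0.0017 0.0715 0" --pt "0.3 0 -0.0017 0.0715 0" --pt "0.3 0 -0.0017 0.0715 0" --pt "0.3 0 -0.0017 0.0715 0"

```text
time_s: 10.3
tool_pos: [440.9, -92.9, 13.8]
tool_rot: [0.506, 0.863, 0.0, 0.001]
wrist_force: [-0.1, 0.2, 6.0]
opening: 48.7
```

```bash
python3 go.py 660.1 35.5 80 93.1
```

```text
t 10.3 pos [440.9 -92.9  13.8] yaw 119.2 open 48.7 F [-0.1  0.2  6. ] q [ 0.54  0.58 -0.49  2.18  0.56  0.5   0.13]
shift mm [  5.1 254.1 -66.1] turn 26.1
```

Call:
apply_moves --pt "0.3 0 0 -0.015 0" --pt "0.3 0 0 -0.045 0" --pt "0.3 0 0.015 -0.066 2" --pt "0.3 0.001 0.06 -0.075 8" --pt "0.3 0.002 0.11 -0.075 14" --pt "0.3 0.003 0.165 -0.075 19" --pt "0.3 0.004 0.21 -0.07 23" --pt "0.3 0.005 0.24 -0.066 26" --pt "0.3 0.005 0.254 -0.066 26.1" --pt "0.3 0.005 0.254 -0.066 26.1"

```text
time_s: 11.55
tool_pos: [659.5, 35.6, 79.4]
tool_rot: [0.687, 0.726, -0.0, -0.0]
wrist_force: [0.0, 0.4, -1.0]
opening: 48.8
```

```bash
python3 look.py 5 small sq; python3 go.py 660.1 35.5 20.5 93.1
python3 - <<'E'
from h import *
s=capture("scene"); crop(s,240,170,200,150,4,"pics/s5.png")
E
```

```text
small [438.3 108.4] area 1018 axis -18.0 rect [438.5 108.4] [36.5 35.9] 21.9
sq [441.4  -5.4] area 1693 axis 23.3 rect [441.2  -5.2] [42.3 42.2] 56.7
t 11.6 pos [658.9  34.8  79.4] yaw 93.1 open 49.4 F [-0.2 -0.2 -0.6] q [ 0.21  0.71 -0.45  1.65  0.38  0.87 -0.34]
shift mm [ 0.7  1.3 58.9] turn 0.0
```

View pics/s5.png

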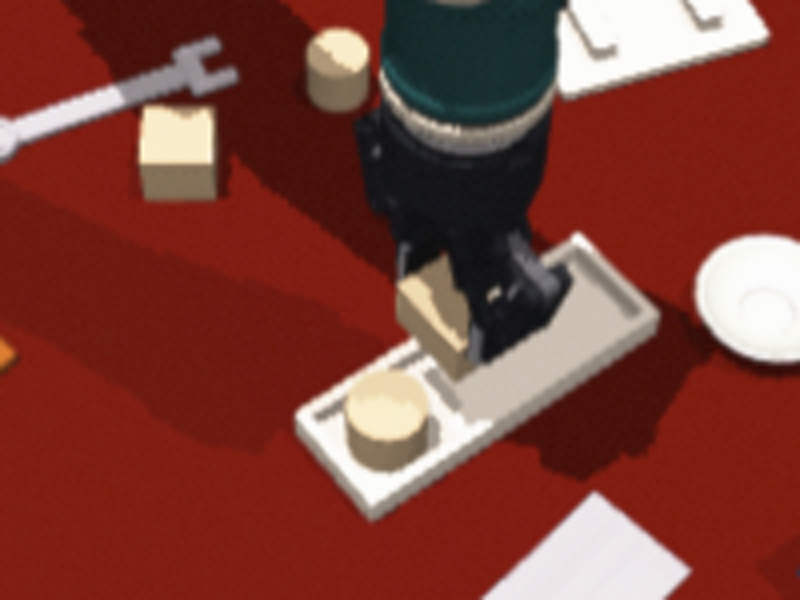

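Call:
apply_moves --pt "0.3 0.0005 0.0009 0.012 0" --pt "0.3 0.0005 0.0009 0.026 0" --pt "0.3 0.0005 0.0009 0.036 0" --pt "0.3 0.0005 0.0009 0.041 0" --pt "0.3 0.0005 0.0009 0.041 0" --pt "0.3 0.0005 0.0009 0.041 0" --pt "0.3 0.0005 0.0009 0.041 0" --pt "0.3 0.0005 0.0009 0.041 0" --pt "0.3 0.0005 0.0009 0.041 0" --pt "0.3 0.0005 0.0009 0.041 0"

```text
time_s: 12.9
tool_pos: [660.6, 36.0, 38.3]
tool_rot: [0.688, 0.726, -0.0, 0.0]
wrist_force: [-0.3, 0.6, -0.3]
opening: 49.0
```

```bash
for i in 1 2 3; do python3 go.py 660.1 35.5 20.2 93.1
python3 - <<'E'
from h import *
s=capture("scene"); crop(s,240,170,200,150,4,"pics/s6.png")
E
done
```

```text
t 12.9 pos [660.6  36.   38.3] yaw 93.1 open 49.0 F [-0.3  0.6 -0.3] q [ 0.19  0.77 -0.42  1.66  0.41  0.8  -0.36]
shift mm [-0.5 -0.5 18.1] turn 0.0
t 12.95 pos [660.6  36.   38.3] yaw 93.1 open 48.9 F [-0.7  0.4 -0.5] q [ 0.19  0.77 -0.42  1.66  0.41  0.8  -0.36]
shift mm [-0.5 -0.5 18.1] turn 0.0
t 13.0 pos [660.5  36.   38.3] yaw 93.1 open 48.9 F [ 0.4  0.2 -1.3] q [ 0.19  0.77 -0.42  1.66  0.41  0.8  -0.36]
shift mm [-0.5 -0.5 18.1] turn 0.0
```

View pics/s6.png

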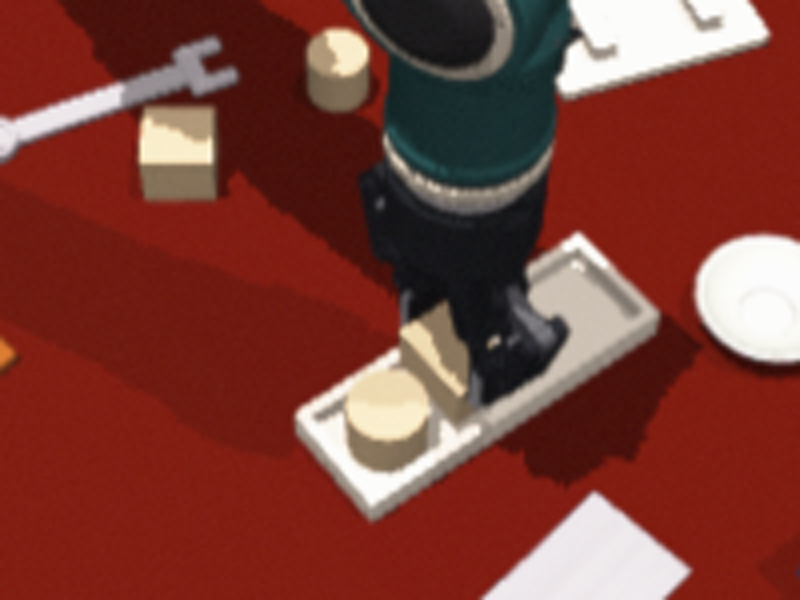

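Reading is stable when settled. Lower, then release.

Call:
apply_moves --pt "0.3 -0.0005 -0.0005 0.004 0" --pt "0.3 -0.0005 -0.0005 0.008 0" --pt "0.3 -0.0005 -0.0005 0.012 0" --pt "0.3 -0.0005 -0.0005 0.015 0" --pt "0.3 -0.0005 -0.0005 0.017 0" --pt "0.3 -0.0005 -0.0005 0.018 0" --pt "0.3 -0.0005 -0.0005 0.018 0" --pt "0.3 -0.0005 -0.0005 0.018 0" --pt "0.3 -0.0005 -0.0005 0.018 0" --pt "0.3 -0.0005 -0.0005 0.018 0"

```text
time_s: 14.3
tool_pos: [660.1, 35.5, 20.4]
tool_rot: [0.688, 0.726, -0.0, 0.0]
wrist_force: [-0.4, 0.3, -0.2]
opening: 49.2
```

```bash
python3 go.py 441.3 -5.1 85 146.6
```

```text
t 14.3 pos [660.1  35.5  20.4] yaw 93.1 open 49.2 F [-0.4  0.3 -0.2] q [ 0.18  0.79 -0.41  1.67  0.42  0.77 -0.37]
shift mm [ -28.7 -220.7  -64.7] turn -53.5
```

Call:
apply_moves --pt "-0.5 0 0 0 0" --pt "-0.5 0 0 0 0" --pt "-0.5 0 0 -0.02 0" --pt "-0.5 0 0 -0.05 0" --pt "-0.4 0 -0.02 -0.075 3" --pt "-0.4 -0.008 -0.07 -0.08 10" --pt "-0.4 -0.015 -0.12 -0.08 18" --pt "-0.4 -0.022 -0.17 -0.075 27" --pt "-0.4 -0.028 -0.21 -0.065 34" --pt "-0.4 -0.0287 -0.2207 -0.0647 36.5"

```text
time_s: 15.55
tool_pos: [439.1, -5.7, 85.7]
tool_rot: [0.881, 0.473, -0.001, 0.0]
wrist_force: [0.7, 0.5, -0.1]
opening: 59.6
```

```bash
python3 - <<'E'
from h import *
s=capture("scene"); crop(s,200,130,240,180,3,"pics/s7.png")
E
python3 go.py 441.3 -5.1 14 56.6
```

```text
t 15.6 pos [439.5  -5.5  85.9] yaw 56.5 open 59.8 F [-1.6 -0.3  0.9] q [ 0.24  0.38 -0.35  2.19  0.23  0.6  -0.87]
shift mm [ 1.4  1.3 71.9] turn -0.1
```

View pics/s7.png

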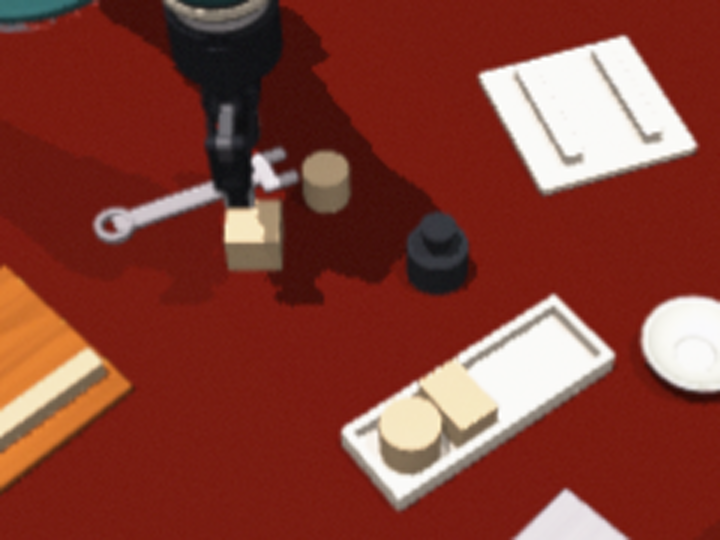

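Run:
```python
from h import *
print(world("scene",[(308.7,185)],34))
t=capture("top"); crop(t,240,255,160,120,5,"pics/t7.png")
faces(t,"top",[("big",334,214,44,130),("flat",312,214,38,130)])
```

```text
[[423.61548977  76.19650421  34.        ]]
big [652.9  53.4] area 12949 axis -86.8 rect [653.   53.7] [ 69.3 191.3] 3.1
flat [654.   55.7] area 13378 axis -86.9 rect [654.1  55.7] [ 69.7 196. ] 3.1
```

View pics/t7.png

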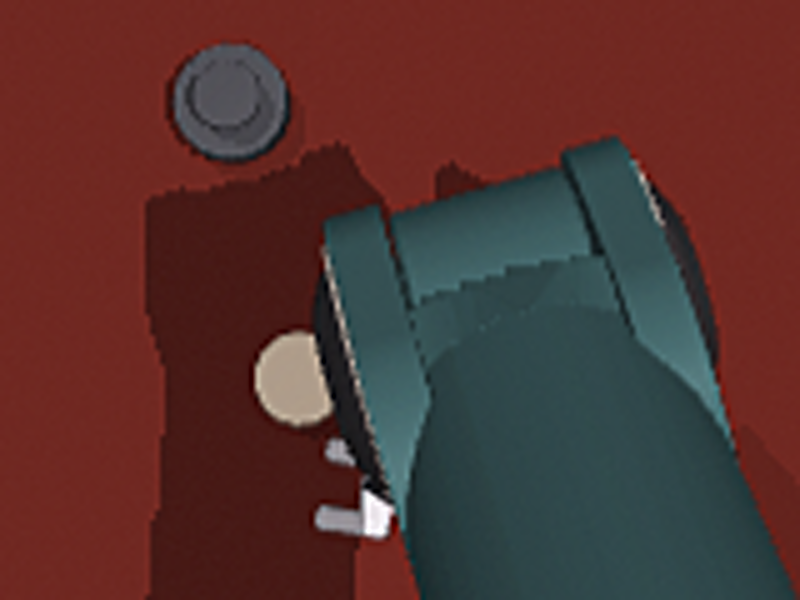

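Call:
apply_moves --pt "-0.4 0.0014 0.0013 0.015 0" --pt "-0.4 0.0014 0.0013 0.032 0" --pt "-0.4 0.0014 0.0013 0.05 0" --pt "-0.4 0.0014 0.0013 0.065 0" --pt "-0.4 0.0014 0.0013 0.072 0" --pt "-0.4 0.0014 0.0013 0.072 0" --pt "0.4 0.0014 0.0013 0.072 0" --pt "0.4 0.0014 0.0013 0.072 0" --pt "0.4 0.0014 0.0013 0.072 0" --pt "0.4 0.0014 0.0013 0.072 0"

```text
time_s: 16.9
tool_pos: [443.7, -4.7, 13.5]
tool_rot: [0.88, 0.474, 0.0, 0.0]
wrist_force: [-0.8, 0.4, 5.4]
opening: 41.3
```

```bash
python3 go.py 657.8 79.1 80 93.1
```

```text
t 16.9 pos [443.7  -4.7  13.5] yaw 56.6 open 41.3 F [-0.8  0.4  5.4] q [ 0.17  0.53 -0.27  2.21  0.33  0.44 -0.95]
shift mm [187.9 132.7 -66.2] turn -36.5
```

Call:
apply_moves --pt "0.4 0 0 -0.015 0" --pt "0.4 0 0 -0.045 0" --pt "0.4 0.01 0.008 -0.066 -2" --pt "0.4 0.045 0.032 -0.075 -9" --pt "0.4 0.085 0.06 -0.075 -17" --pt "0.4 0.125 0.088 -0.075 -25" --pt "0.4 0.16 0.113 -0.07 -32" --pt "0.4 0.182 0.129 -0.066 -36" --pt "0.4 0.189 0.1325 -0.066 -36.5" --pt "0.4 0.189 0.1325 -0.066 -36.5"

```text
time_s: 18.15
tool_pos: [657.1, 80.2, 79.1]
tool_rot: [0.688, 0.726, -0.0, -0.0]
wrist_force: [0.2, -0.6, -0.7]
opening: 41.2
```

```bash
python3 - <<'E'
from h import *
for n in("top","scene"):
    s=capture(n)
    x,y=(250,180) if n=="top" else (280,200)
    big=off(*TR,-65.4,0)
    P=[box(*TR,198,68,0,20)[1],box(*TR,186,56,6,20)[1],circ((663.9,-8.1),44,44),box((660.1,35.5),93.1,34,50,0,38)[1],box((657.8,79.1),93.1,42,42,0,42)[1]]
    overlay(s,n,P,x,y,160,120,5,f"pics/{n}8.png")
E
python3 go.py 657.8 80.5 20 93.1
```

```text
t 18.25 pos [656.7  79.6  79.2] yaw 93.1 open 41.7 F [ 0.5 -0.1 -1.3] q [ 0.15  0.72 -0.47  1.65  0.4   0.87 -0.42]
shift mm [ 0.9  1.2 59.2] turn -0.0
```

View pics/top8.png

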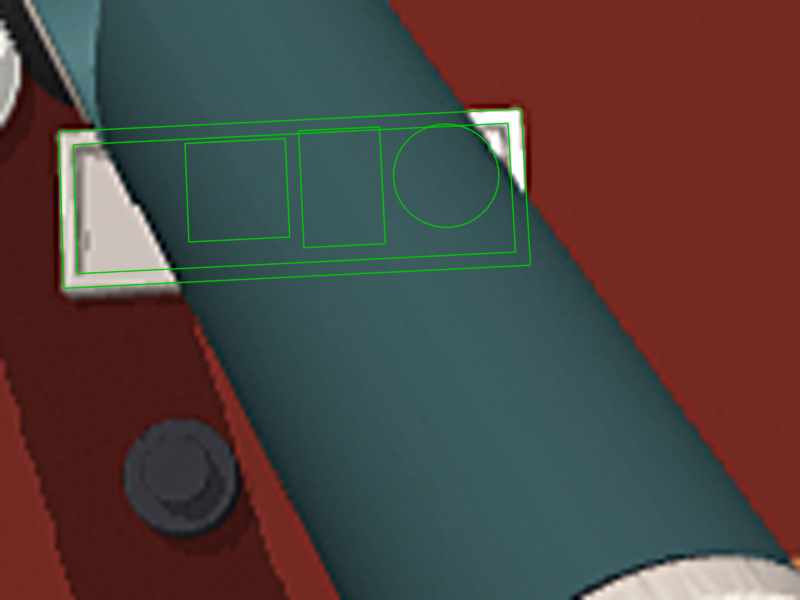

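View pics/scene8.png

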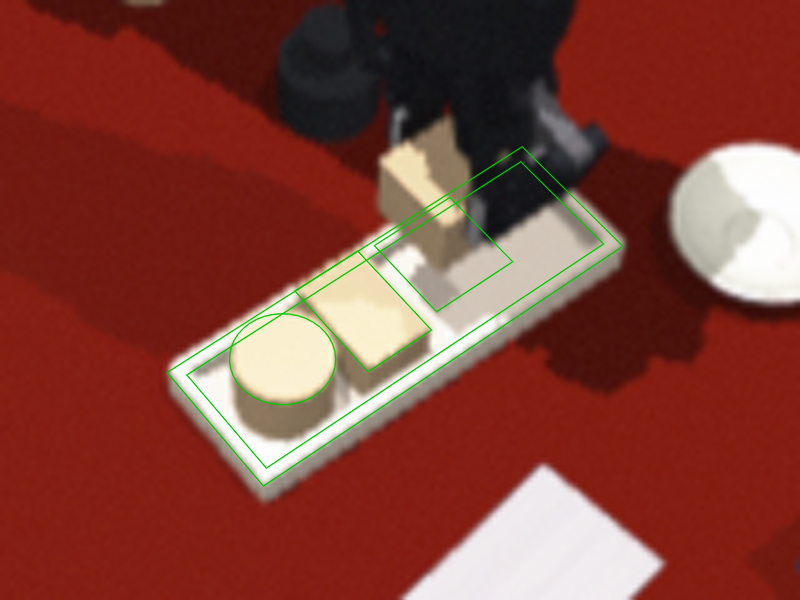

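Call:
apply_moves --pt "0.4 0.0005 0.0007 0.015 0" --pt "0.4 0.0005 0.0007 0.03 0" --pt "0.4 0.0005 0.0007 0.042 0" --pt "0.4 0.0005 0.0007 0.051 0" --pt "0.4 0.0005 0.0007 0.056 0" --pt "0.4 0.0005 0.0007 0.0585 0" --pt "0.4 0.0005 0.0007 0.059 0" --pt "0.4 0.0005 0.0007 0.059 0" --pt "-0.3 0.0005 0.0007 0.059 0" --pt "-0.3 0.0005 0.0007 0.059 0"

```text
time_s: 19.5
tool_pos: [658.8, 80.8, 20.4]
tool_rot: [0.688, 0.726, 0.0, 0.0]
wrist_force: [-0.7, -1.2, -0.3]
opening: 55.4
```

```bash
python3 go.py 423.6 76.2 90 93.1
python3 - <<'E'
from h import *
s=capture("scene"); crop(s,240,150,200,150,4,"pics/s9.png")
E
```

```text
t 19.5 pos [658.8  80.8  20.4] yaw 93.1 open 55.4 F [-0.7 -1.2 -0.3] q [ 0.13  0.8  -0.43  1.66  0.44  0.78 -0.45]
shift mm [   8.2 -235.   -69.8] turn 0.0
```

View pics/s9.png

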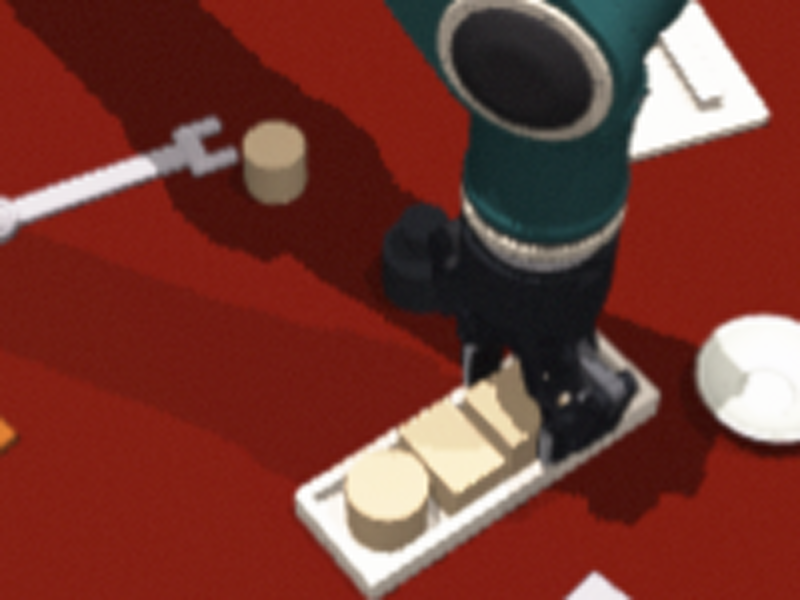

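Call:
apply_moves --pt "-0.3 0 0 -0.015 0" --pt "-0.3 0 0 -0.045 0" --pt "-0.3 0 0 -0.075 0" --pt "-0.3 0.05 0 -0.1 8" --pt "-0.3 0.1 0 -0.1 18" --pt "-0.3 0.15 0 -0.1 28" --pt "-0.3 0.18 -0.02 -0.1 38" --pt "-0.3 0.2 -0.04 -0.1 45" --pt "-0.3 0.2 -0.05 -0.1 45" --pt "-0.3 0.2 -0.05 -0.1 45"

```text
time_s: 20.8
tool_pos: [597.9, 276.7, 120.7]
tool_rot: [0.913, 0.408, 0.0, 0.0]
wrist_force: [0.1, -0.5, -0.2]
opening: 55.6
```

Run:
```python
from h import *
t=capture("top"); cv2.imwrite("pics/t10f.png",t[:,:,::-1]); crop(t,240,185,200,150,4,"pics/t10.png")
print(world("top",[(306,344.5),(305,358),(316,344)],5))
```

```text
[[395.48337303  58.88027386   5.        ]
 [367.80521884  60.70084712   5.        ]
 [396.61010261  38.04011066   5.        ]]
```

View pics/t10f.png

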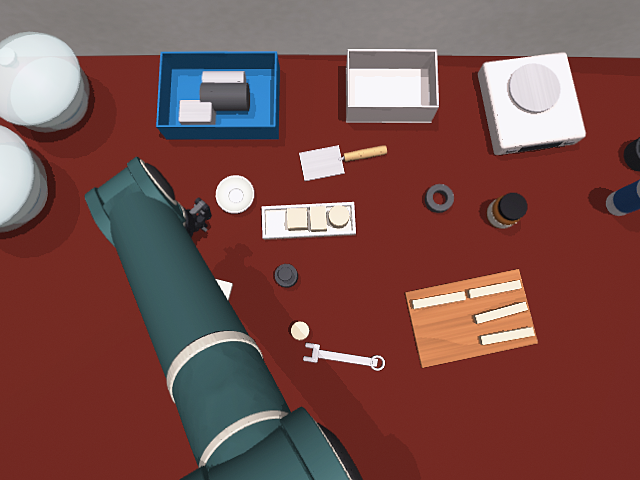

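Run:
```python
from h import *
t=cv2.imread("pics/t10f.png")[:,:,::-1]
faces(t,"top",[("small",300,330,34,130),("small",300,330,34,90)])
P=[box(*TR,198,68,0,20)[1],box(*TR,186,56,6,20)[1],circ((663.9,-8.1),44,44),box((660.1,35.5),93.1,34,50,0,38)[1],box((658.8,80.),93.1,42,42,0,42)[1],circ((424.5,74.5),38,34)]
overlay(t,"top",P,250,190,130,100,6,"pics/o10.png")
overlay(t,"top",P,260,300,80,60,8,"pics/o11.png")
```

```text
small [425.1  71. ] area 1055 axis -74.6 rect [424.9  70.9] [36.9 36.9] 45.2
small [425.  71.] area 1107 axis 0.5 rect [425.  71.] [37.6 37.9] 45.2
```

View pics/o10.png

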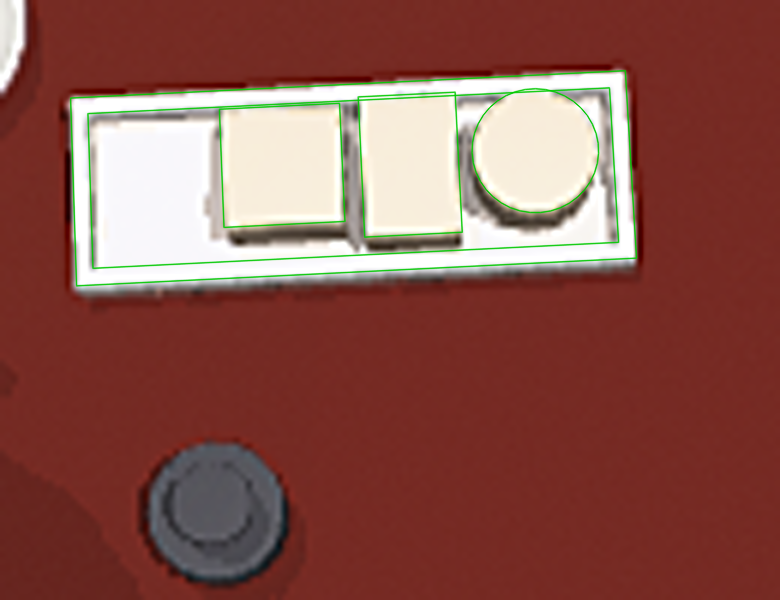

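View pics/o11.png

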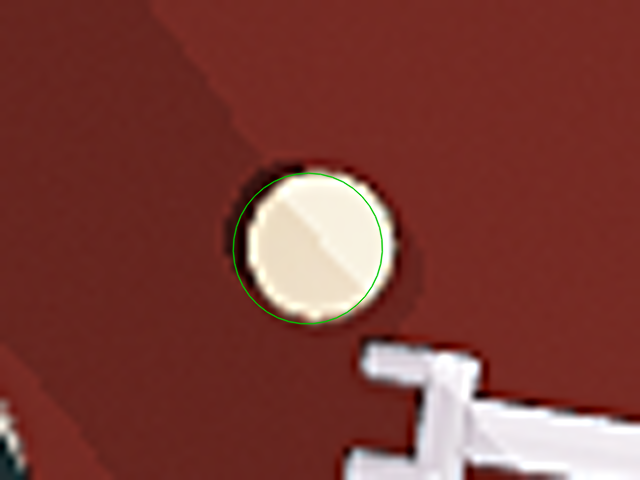

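```bash
python3 go.py 425 71 80 48
```

```text
t 20.85 pos [598.8 276.  120.5] yaw 48.1 open 55.3 F [-0.1  0.2  0.6] q [-0.26  0.63 -0.32  1.64  0.24  0.9  -1.4 ]
shift mm [-268.7    7.6   40.5] turn 0.1
```

Call:
apply_moves --pt "-0.3 -0.03 0.001 0 0" --pt "-0.3 -0.08 0.002 0 0" --pt "-0.3 -0.13 0.004 0 0" --pt "-0.3 -0.18 0.006 0 0" --pt "-0.3 -0.225 0.007 0.01 0" --pt "-0.3 -0.255 0.0076 0.025 0" --pt "-0.3 -0.2687 0.0076 0.038 0" --pt "-0.3 -0.2687 0.0076 0.04 0" --pt "-0.3 -0.2687 0.0076 0.04 0" --pt "-0.3 -0.2687 0.0076 0.04 0"

```text
time_s: 22.1
tool_pos: [425.1, 73.2, 80.5]
tool_rot: [0.913, 0.408, 0.001, 0.0]
wrist_force: [-0.1, 0.3, 0.8]
opening: 55.4
```

```bash
python3 - <<'E'
from h import *
s=capture("scene"); crop(s,240,130,160,120,4,"pics/s12.png")
E
python3 go.py 425 71 14 48
```

```text
t 22.15 pos [424.8  73.2  80.4] yaw 48.1 open 55.2 F [ 0.2 -0.3 -0.2] q [ 0.03  0.38 -0.33  2.21  0.22  0.58 -1.18]
shift mm [-1.6  1.5 66.4] turn 0.1
```

View pics/s12.png

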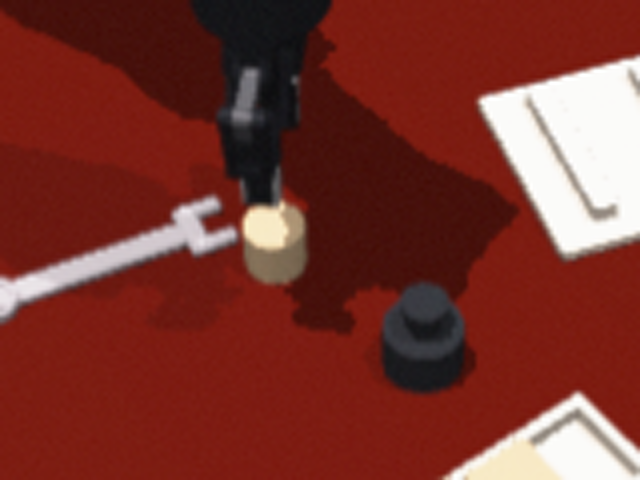

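```bash
python3 - <<'E'
from h import *
s=capture("scene")
overlay(s,"scene",[circ((425,71),38,34),circ((425,71),38,0)],280,160,60,50,10,"pics/s13.png")
E
```

```text
(no output)
```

View pics/s13.png

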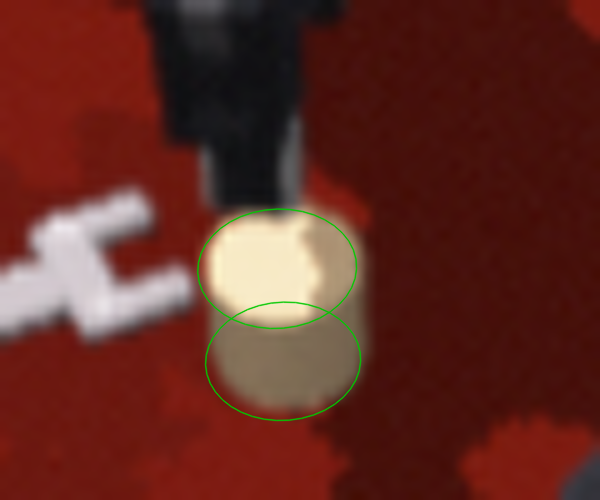

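Call:
apply_moves --pt "-0.3 -0.001 0.001 0.015 0" --pt "-0.3 -0.001 0.001 0.032 0" --pt "-0.3 -0.001 0.001 0.048 0" --pt "-0.3 -0.001 0.001 0.06 0" --pt "-0.3 -0.001 0.001 0.0665 0" --pt "-0.3 -0.001 0.001 0.0665 0" --pt "0.5 -0.001 0.001 0.0665 0" --pt "0.5 -0.001 0.001 0.0665 0" --pt "0.5 -0.001 0.001 0.0665 0" --pt "0.5 -0.001 0.001 0.0665 0"

```text
time_s: 23.45
tool_pos: [424.4, 71.3, 14.0]
tool_rot: [0.913, 0.408, 0.0, 0.0]
wrist_force: [-2.0, 1.0, 6.3]
opening: 36.4
```

```bash
python3 go.py 655.5 125 80 93.1
```

```text
t 23.45 pos [424.4  71.3  14. ] yaw 48.1 open 36.4 F [-2.   1.   6.3] q [-0.03  0.51 -0.25  2.24  0.3   0.42 -1.26]
shift mm [194.3 136.2 -65.7] turn -45.0
```

Call:
apply_moves --pt "0.5 0 0 -0.02 0" --pt "0.5 0 0 -0.055 0" --pt "0.5 0 0 -0.085 -4" --pt "0.5 0.035 0.025 -0.09 -10" --pt "0.5 0.08 0.055 -0.09 -18" --pt "0.5 0.125 0.088 -0.09 -27" --pt "0.5 0.165 0.115 -0.085 -36" --pt "0.5 0.187 0.132 -0.07 -43" --pt "0.5 0.194 0.136 -0.066 -45" --pt "0.5 0.194 0.136 -0.066 -45"

```text
time_s: 24.7
tool_pos: [653.9, 124.8, 78.7]
tool_rot: [0.688, 0.726, -0.001, -0.001]
wrist_force: [0.2, -0.4, -0.3]
opening: 36.5
```

```bash
python3 - <<'E'
from h import *
s=capture("scene"); crop(s,280,190,160,120,5,"pics/s14.png")
E
python3 go.py 655.5 125 20.3 93.1
```

```text
t 24.75 pos [653.7 124.8  79.3] yaw 93.1 open 36.1 F [ 0.1 -0.  -0. ] q [ 0.08  0.72 -0.46  1.64  0.4   0.88 -0.49]
shift mm [ 0.1  1.9 59. ] turn -0.0
```

View pics/s14.png

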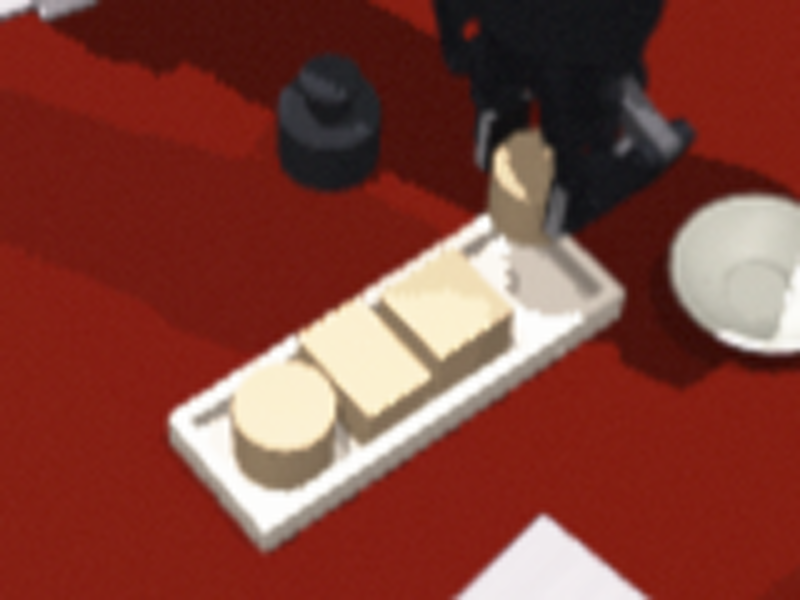

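Call:
apply_moves --pt "0.5 0.0005 0.001 0.015 0" --pt "0.5 0.0005 0.001 0.03 0" --pt "0.5 0.0005 0.001 0.042 0" --pt "0.5 0.0005 0.001 0.051 0" --pt "0.5 0.0005 0.001 0.056 0" --pt "0.5 0.0005 0.001 0.0585 0" --pt "0.5 0.0005 0.001 0.059 0" --pt "0.5 0.0005 0.001 0.059 0" --pt "-0.2 0.0005 0.001 0.059 0" --pt "-0.2 0.0005 0.001 0.059 0"

```text
time_s: 26.0
tool_pos: [656.0, 125.4, 20.8]
tool_rot: [0.688, 0.726, 0.0, 0.0]
wrist_force: [0.1, 0.1, 0.4]
opening: 50.9
```

```bash
python3 go.py 488.7 -216 150 100.2
```

```text
t 26.0 pos [656.  125.4  20.8] yaw 93.1 open 50.9 F [0.1 0.1 0.4] q [ 0.06  0.8  -0.43  1.65  0.44  0.79 -0.51]
shift mm [-331.8 -185.4 -129.3] turn -7.1
```

Call:
apply_moves --pt "-0.2 0 0 -0.015 0" --pt "-0.2 0 0 -0.045 0" --pt "-0.2 -0.01 -0.006 -0.09 0" --pt "-0.1 -0.055 -0.03 -0.1 -1" --pt "0 -0.105 -0.058 -0.1 -2" --pt "0 -0.155 -0.087 -0.1 -3" --pt "0 -0.205 -0.115 -0.1 -4" --pt "0 -0.255 -0.143 -0.1 -5" --pt "0 -0.3 -0.168 -0.1 -6" --pt "0 -0.325 -0.182 -0.08 -7.1"

```text
time_s: 27.25
tool_pos: [491.7, -212.7, 102.6]
tool_rot: [0.643, 0.766, -0.0, 0.003]
wrist_force: [0.4, -0.0, -0.1]
opening: 42.8
```

```bash
python3 - <<'E'
from h import *
s=capture("scene"); cv2.imwrite("pics/s15.png",s[:,:,::-1])
t=capture("top"); cv2.imwrite("pics/t15.png",t[:,:,::-1])
faces(t,"top",[("small",277,217,40,130)])
P=[box(*TR,186,56,6,20)[1],circ((656,125.4),38,40)]
overlay(t,"top",P,250,190,130,100,6,"pics/o15.png")
E
python3 go.py 488.7 -216 60 100.2
```

```text
small [653.5  65.8] area 11864 axis -86.0 rect [653.3  63.5] [ 69.6 179.9] 3.1
t 27.35 pos [ 488.8 -212.8   99.8] yaw 99.8 open 42.7 F [-0.5  0.1  0.2] q [ 0.75  0.52 -0.51  1.96  0.36  0.76  0.21]
shift mm [-3.1 -0.5 39.8] turn -0.4
```

View pics/s15.png

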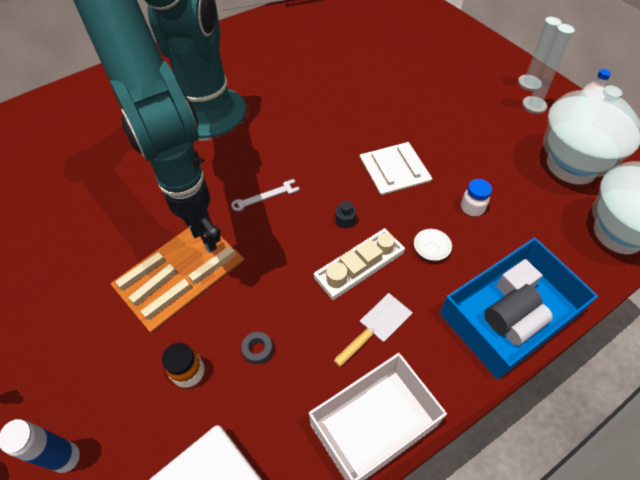

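View pics/o15.png

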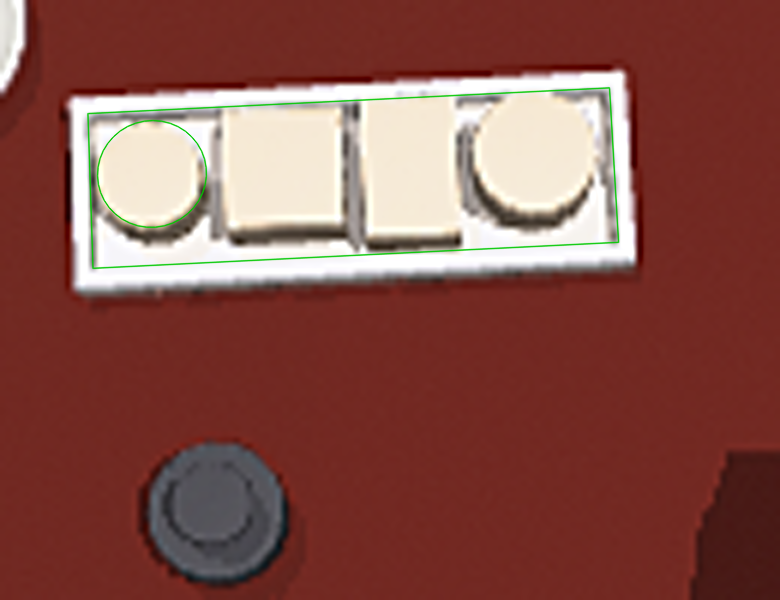

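Call:
apply_moves --pt "0 -0.003 0 0.015 -0.4" --pt "0 -0.003 0 0.03 -0.4" --pt "0 -0.003 0 0.04 -0.4" --pt "0 -0.003 0 0.04 -0.4" --pt "0 -0.003 0 0.04 -0.4" --pt "0 -0.003 0 0.04 -0.4" --pt "0 -0.003 0 0.04 -0.4" --pt "0 -0.003 0 0.04 -0.4" --pt "0 -0.003 0 0.04 -0.4" --pt "0 -0.003 0 0.04 -0.4"

```text
time_s: 28.6
tool_pos: [492.1, -212.0, 60.5]
tool_rot: [0.639, 0.769, -0.0, 0.0]
wrist_force: [-0.6, 0.5, -1.3]
opening: 42.5
```

```bash
python3 go.py 488.7 -216 12 100.2
```

```text
t 28.6 pos [ 492.1 -212.    60.5] yaw 100.6 open 42.5 F [-0.6  0.5 -1.3] q [ 0.72  0.58 -0.48  1.97  0.41  0.68  0.18]
shift mm [-3.3 -4.1 48.5] turn 0.4
```

Call:
apply_moves --pt "0 -0.0033 -0.0041 0.012 0.4" --pt "0 -0.0033 -0.0041 0.025 0.4" --pt "0 -0.0033 -0.0041 0.038 0.4" --pt "0 -0.0033 -0.0041 0.046 0.4" --pt "0 -0.0033 -0.0041 0.0485 0.4" --pt "0 -0.0033 -0.0041 0.0485 0.4" --pt "0.9 -0.0033 -0.0041 0.0485 0.4" --pt "0.9 -0.0033 -0.0041 0.0485 0.4" --pt "0.9 -0.0033 -0.0041 0.0485 0.4" --pt "0.9 -0.0033 -0.0041 0.0485 0.4"

```text
time_s: 29.85
tool_pos: [489.2, -216.1, 12.5]
tool_rot: [0.641, 0.767, 0.0, 0.001]
wrist_force: [-0.1, 0.7, 5.8]
opening: 16.9
```

```bash
python3 go.py 507.3 291.8 110 76.1
```

```text
t 29.85 pos [ 489.2 -216.1   12.5] yaw 100.2 open 16.9 F [-0.1  0.7  5.8] q [ 0.69  0.66 -0.42  1.99  0.46  0.59  0.13]
shift mm [496.6 107.9 -97.7] turn 24.1
```

Call:
apply_moves --pt "0.9 0 0 -0.02 0" --pt "0.9 0 0 -0.06 0" --pt "0.9 0.02 0.004 -0.095 1" --pt "0.9 0.07 0.015 -0.1 4" --pt "0.9 0.125 0.027 -0.1 7" --pt "0.9 0.18 0.039 -0.1 10" --pt "0.9 0.235 0.051 -0.1 13" --pt "0.9 0.29 0.063 -0.1 16" --pt "0.9 0.345 0.075 -0.1 19" --pt "0.9 0.4 0.087 -0.1 22"

```text
time_s: 31.1
tool_pos: [503.4, 194.8, 113.0]
tool_rot: [0.777, 0.63, 0.0, 0.0]
wrist_force: [1.0, 0.8, -0.8]
opening: 16.7
```

```bash
python3 go.py 507.3 291.8 110 76.1
python3 - <<'E'
from h import *
s=capture("scene"); cv2.imwrite("pics/s16.png",s[:,:,::-1])
E
python3 go.py 507.3 291.8 110 76.1
```

```text
t 31.1 pos [503.4 194.8 113. ] yaw 78.1 open 16.7 F [ 1.   0.8 -0.8] q [-0.04  0.5  -0.49  1.94  0.33  0.78 -0.92]
shift mm [ 95.7 -16.2   3. ] turn 2.0
t 31.15 pos [502.4 205.2 114. ] yaw 78.6 open 16.8 F [0.7 8.2 1. ] q [-0.05  0.5  -0.5   1.94  0.33  0.78 -0.93]
shift mm [ 85.8 -12.4   4.7] turn 2.5
```

View pics/s16.png

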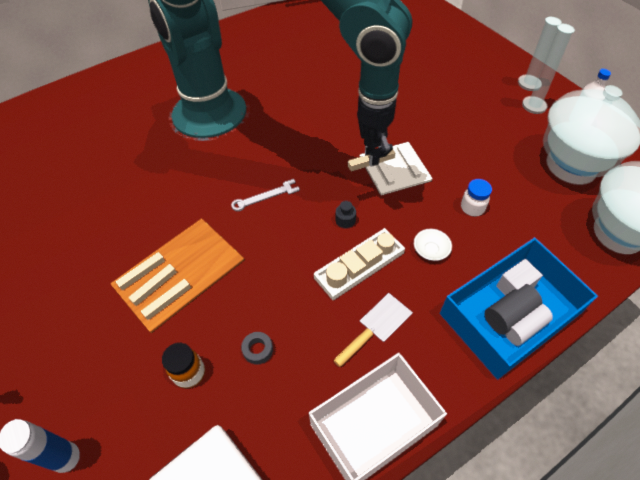

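Call:
apply_moves --pt "0.9 0.02 -0.003 0 0.5" --pt "0.9 0.045 -0.007 0 1" --pt "0.9 0.065 -0.01 0.005 2" --pt "0.9 0.078 -0.012 0.015 2.4" --pt "0.9 0.082 -0.0125 0.025 2.4" --pt "0.9 0.082 -0.0125 0.035 2.4" --pt "0.9 0.082 -0.0125 0.045 2.4" --pt "0.9 0.082 -0.0125 0.045 2.4" --pt "0.9 0.082 -0.0125 0.045 2.4" --pt "0.9 0.082 -0.0125 0.045 2.4"

```text
time_s: 32.4
tool_pos: [508.3, 276.0, 67.4]
tool_rot: [0.789, 0.614, 0.0, 0.0]
wrist_force: [-0.6, 0.3, 0.3]
opening: 17.0
```

```bash
python3 go.py 507.3 291.8 28 76.1
python3 - <<'E'
from h import *
s=capture("scene"); crop(s,330,110,130,100,6,"pics/s17.png")
E
python3 go.py 507.3 291.8 28 76.1
```

```text
t 32.4 pos [508.3 276.   67.4] yaw 75.8 open 17.0 F [-0.6  0.3  0.3] q [-0.21  0.62 -0.44  1.87  0.38  0.74 -1.12]
shift mm [15.1 -4.9 39.4] turn -0.3
t 32.45 pos [508.3 276.   67.4] yaw 75.8 open 17.5 F [-1.4  0.5 -1.2] q [-0.21  0.62 -0.44  1.87  0.38  0.74 -1.12]
shift mm [15.  -4.9 39.4] turn -0.3
```

View pics/s17.png

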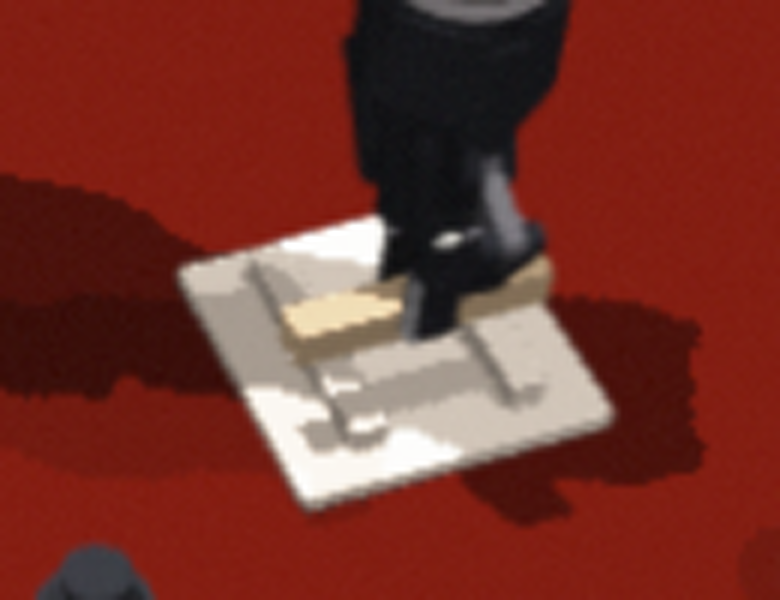

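Call:
apply_moves --pt "0.9 0.007 -0.002 0.0 -0.3" --pt "0.9 0.015 -0.0049 0.005 -0.3" --pt "0.9 0.015 -0.0049 0.015 -0.3" --pt "0.9 0.015 -0.0049 0.025 -0.3" --pt "0.9 0.015 -0.0049 0.03 -0.3" --pt "0.9 0.015 -0.0049 0.034 -0.3" --pt "0.9 0.015 -0.0049 0.034 -0.3" --pt "0.9 0.015 -0.0049 0.034 -0.3" --pt "0.9 0.015 -0.0049 0.034 -0.3" --pt "0.9 0.015 -0.0049 0.034 -0.3"

```text
time_s: 33.7
tool_pos: [507.1, 291.8, 33.2]
tool_rot: [0.787, 0.616, 0.0, 0.0]
wrist_force: [0.0, -0.0, -0.7]
opening: 16.6
```

```bash
python3 go.py 507.3 291.8 27.3 76.1
```

```text
t 33.7 pos [507.1 291.8  33.2] yaw 76.1 open 16.6 F [ 0.  -0.  -0.7] q [-0.26  0.68 -0.42  1.86  0.41  0.69 -1.16]
shift mm [0.1 0.2 5.9] turn 0.0
```

Excellent. Lower and release, then rise.

Call:
apply_moves --pt "0.9 0 0 0.002 0" --pt "0.9 0 0 0.004 0" --pt "0.9 0 0 0.0055 0" --pt "0.9 0 0 0.0058 0" --pt "0.9 0 0 0.0058 0" --pt "0.2 0 0 0.0058 0" --pt "0.2 0 0 0.0058 0" --pt "0.2 0 0 0.0058 0" --pt "0.2 0 0 -0.02 0" --pt "0.2 0 0 -0.06 0"

```text
time_s: 34.95
tool_pos: [506.0, 291.2, 92.4]
tool_rot: [0.787, 0.616, -0.002, -0.0]
wrist_force: [0.6, 0.6, 0.1]
opening: 34.1
```

```bash
python3 go.py 463 -344.8 130 105.2
```

```text
t 34.95 pos [506.  291.2  92.4] yaw 76.1 open 34.1 F [0.6 0.6 0.1] q [-0.22  0.59 -0.47  1.84  0.36  0.8  -1.12]
shift mm [-627.8  110.8  -36.6] turn -29.1
```

Call:
apply_moves --pt "0.1 -0.03 0.008 -0.02 -1" --pt "0.1 -0.08 0.021 -0.03 -3" --pt "0.1 -0.135 0.035 -0.03 -6" --pt "0.1 -0.19 0.049 -0.03 -9" --pt "0.1 -0.245 0.063 -0.03 -12" --pt "0.1 -0.3 0.077 -0.03 -15" --pt "0.1 -0.355 0.091 -0.03 -18" --pt "0.1 -0.41 0.105 -0.03 -20" --pt "0.1 -0.465 0.12 -0.03 -22" --pt "0.1 -0.515 0.132 -0.03 -24.5"

```text
time_s: 36.2
tool_pos: [511.3, -242.3, 123.1]
tool_rot: [0.639, 0.77, 0.0, 0.0]
wrist_force: [0.9, 1.2, 0.0]
opening: 38.4
```

```bash
python3 - <<'E'
from h import *
t=capture("top"); cv2.imwrite("pics/t18.png",t[:,:,::-1])
P=fixt()[3:]+box(off(*ST,36,0),ST[1]+90,110,18,24,42)
overlay(t,"top",P,140,255,110,100,6,"pics/o18.png")
faces(t,"top",[("p",206,308,42,215),("bB",495,289,27,140),("bC",500,313,27,140),("bD",507,336,27,140)])
E
python3 go.py 511.8 -333.7 60 101
```

```text
p [471.3 292.3] area 17962 axis 60.6 rect [471.3 292.4] [135.3 135.3] 76.1
bB seed off
bC seed off
bD [ 410.8 -329.2] area 962 axis -80.0 rect [ 410.7 -329.2] [18.6 57.2] 9.9
t 36.25 pos [ 510.  -251.2  122.7] yaw 100.2 open 38.3 F [-0.4 -6.7  0.4] q [ 0.79  0.53 -0.51  1.87  0.35  0.83  0.28]
shift mm [-81.2 -12.8  63.1] turn -0.8
```

View pics/o18.png

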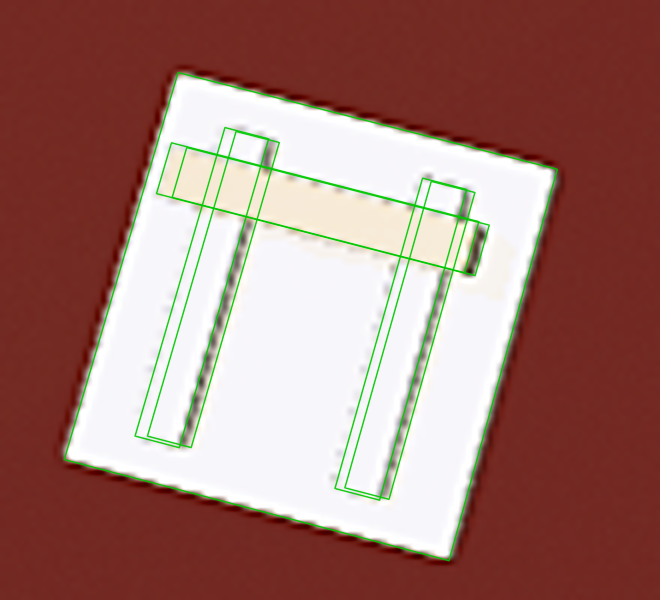

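View pics/t18.png

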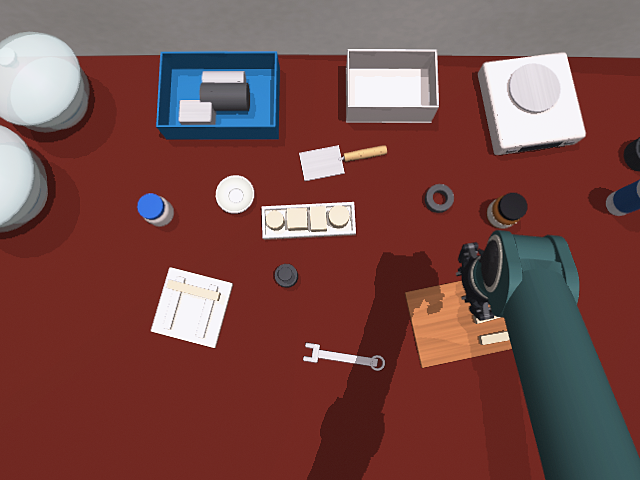

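Call:
apply_moves --pt "0.1 -0.025 -0.004 0.0 -0.5" --pt "0.1 -0.05 -0.008 0.01 -0.8" --pt "0.1 -0.07 -0.012 0.03 -0.8" --pt "0.1 -0.077 -0.0125 0.05 -0.8" --pt "0.1 -0.077 -0.0125 0.063 -0.8" --pt "0.1 -0.077 -0.0125 0.063 -0.8" --pt "0.1 -0.077 -0.0125 0.063 -0.8" --pt "0.1 -0.077 -0.0125 0.063 -0.8" --pt "0.1 -0.077 -0.0125 0.063 -0.8" --pt "0.1 -0.077 -0.0125 0.063 -0.8"

```text
time_s: 37.5
tool_pos: [513.4, -318.0, 60.3]
tool_rot: [0.633, 0.774, -0.0, 0.0]
wrist_force: [0.9, 0.9, -1.2]
opening: 39.0
```

```bash
python3 go.py 511.8 -333.7 12 101
```

```text
t 37.5 pos [ 513.4 -318.    60.3] yaw 101.4 open 39.0 F [ 0.9  0.9 -1.2] q [ 0.84  0.67 -0.46  1.81  0.41  0.76  0.37]
shift mm [-15.   -4.7  48.3] turn 0.4
```

Call:
apply_moves --pt "0.1 -0.008 -0.002 0.0 0.4" --pt "0.1 -0.015 -0.0047 0.008 0.4" --pt "0.1 -0.015 -0.0047 0.022 0.4" --pt "0.1 -0.015 -0.0047 0.036 0.4" --pt "0.1 -0.015 -0.0047 0.045 0.4" --pt "0.1 -0.015 -0.0047 0.0483 0.4" --pt "0.1 -0.015 -0.0047 0.0483 0.4" --pt "0.9 -0.015 -0.0047 0.0483 0.4" --pt "0.9 -0.015 -0.0047 0.0483 0.4" --pt "0.9 -0.015 -0.0047 0.0483 0.4"

```text
time_s: 38.75
tool_pos: [512.1, -333.8, 12.3]
tool_rot: [0.636, 0.772, 0.0, 0.001]
wrist_force: [-0.7, 0.1, 3.6]
opening: 17.2
```

```bash
python3 go.py 437.5 309 115 76.1
```

```text
t 38.75 pos [ 512.1 -333.8   12.3] yaw 101.0 open 17.2 F [-0.7  0.1  3.6] q [ 0.83  0.74 -0.42  1.8   0.44  0.69  0.36]
shift mm [ 645.1   49.5 -103.2] turn 24.9
```

Call:
apply_moves --pt "0.9 0 0 -0.02 0" --pt "0.9 0 0 -0.06 0" --pt "0.9 0.02 0.002 -0.095 1" --pt "0.9 0.07 0.005 -0.105 3" --pt "0.9 0.125 0.01 -0.105 6" --pt "0.9 0.18 0.014 -0.105 8" --pt "0.9 0.235 0.018 -0.105 11" --pt "0.9 0.29 0.022 -0.105 13" --pt "0.9 0.345 0.026 -0.105 15" --pt "0.9 0.4 0.03 -0.105 17"

```text
time_s: 40.0
tool_pos: [464.6, 66.5, 117.9]
tool_rot: [0.744, 0.669, 0.0, 0.001]
wrist_force: [-0.1, 0.5, -0.5]
opening: 17.4
```

```bash
python3 go.py 437.5 309 115 76.1
```

```text
t 40.0 pos [464.6  66.5 117.9] yaw 83.9 open 17.4 F [-0.1  0.5 -0.5] q [ 0.24  0.39 -0.54  2.1   0.3   0.72 -0.6 ]
shift mm [238.3 -52.6   2.7] turn 7.8
```

Call:
apply_moves --pt "0.9 0.04 -0.009 0 1.5" --pt "0.9 0.09 -0.02 0 3" --pt "0.9 0.14 -0.031 0 5" --pt "0.9 0.18 -0.04 0 6.5" --pt "0.9 0.21 -0.047 0.01 7.8" --pt "0.9 0.226 -0.05 0.025 7.8" --pt "0.9 0.226 -0.05 0.04 7.8" --pt "0.9 0.226 -0.05 0.045 7.8" --pt "0.9 0.226 -0.05 0.045 7.8" --pt "0.9 0.226 -0.05 0.045 7.8"

```text
time_s: 41.25
tool_pos: [439.2, 294.3, 72.2]
tool_rot: [0.787, 0.617, 0.0, 0.0]
wrist_force: [0.5, 0.4, -1.6]
opening: 16.7
```

```bash
python3 go.py 437.5 309 33 76.1
```

```text
t 41.25 pos [439.2 294.3  72.2] yaw 76.1 open 16.7 F [ 0.5  0.4 -1.6] q [-0.27  0.55 -0.48  1.99  0.39  0.69 -1.23]
shift mm [13.9 -5.2 39.2] turn 0.0
```

Call:
apply_moves --pt "0.9 0.007 -0.002 0.0 0" --pt "0.9 0.0139 -0.0052 0.005 0" --pt "0.9 0.0139 -0.0052 0.015 0" --pt "0.9 0.0139 -0.0052 0.025 0" --pt "0.9 0.0139 -0.0052 0.033 0" --pt "0.9 0.0139 -0.0052 0.038 0" --pt "0.9 0.0139 -0.0052 0.039 0" --pt "0.9 0.0139 -0.0052 0.039 0" --pt "0.9 0.0139 -0.0052 0.039 0" --pt "0.9 0.0139 -0.0052 0.039 0"

```text
time_s: 42.5
tool_pos: [437.1, 309.6, 32.9]
tool_rot: [0.787, 0.617, 0.0, 0.0]
wrist_force: [0.4, 0.2, 0.4]
opening: 17.0
```

```bash
python3 go.py 437.5 309 27.3 76.1;python3 - <<'E'
from h import *
s=capture("scene"); crop(s,330,110,130,100,6,"pics/s19.png")
E
```

```text
t 42.5 pos [437.1 309.6  32.9] yaw 76.2 open 17.0 F [0.4 0.2 0.4] q [-0.33  0.62 -0.44  1.98  0.44  0.63 -1.3 ]
shift mm [-0.5  0.6  5.6] turn 0.1
```

View pics/s19.png

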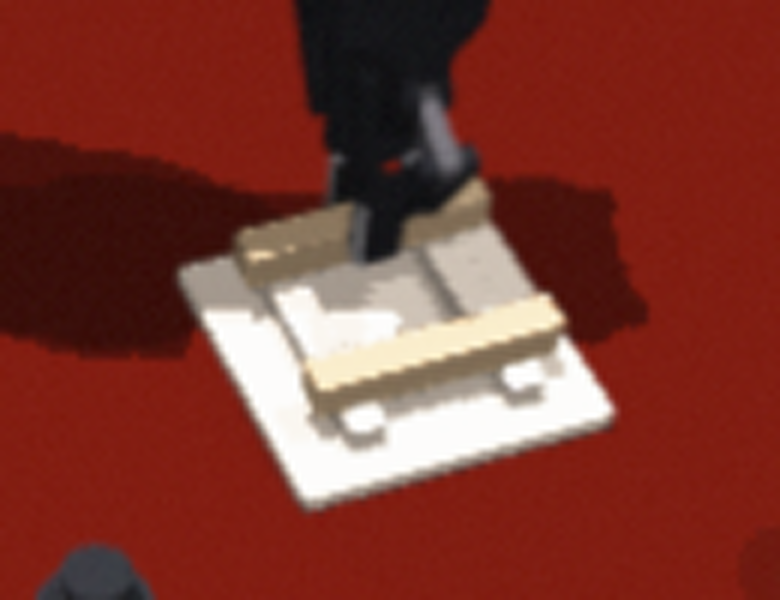

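Call:
apply_moves --pt "0.9 -0.0005 0.0006 0.002 0" --pt "0.9 -0.0005 0.0006 0.004 0" --pt "0.9 -0.0005 0.0006 0.0053 0" --pt "0.9 -0.0005 0.0006 0.0056 0" --pt "0.9 -0.0005 0.0006 0.0056 0" --pt "0.2 -0.0005 0.0006 0.0056 0" --pt "0.2 -0.0005 0.0006 0.0056 0" --pt "0.2 -0.0005 0.0006 0.0056 0" --pt "0.2 -0.0005 0.0006 -0.02 0" --pt "0.2 -0.0005 0.0006 -0.06 0"

```text
time_s: 43.8
tool_pos: [436.5, 308.4, 92.3]
tool_rot: [0.787, 0.617, -0.002, -0.0]
wrist_force: [-0.2, 0.9, -0.1]
opening: 34.3
```

```bash
python3 go.py 463 -344.8 120 105
```

```text
t 43.8 pos [436.5 308.4  92.3] yaw 76.2 open 34.3 F [-0.2  0.9 -0.1] q [-0.28  0.53 -0.5   1.96  0.37  0.74 -1.24]
shift mm [-628.1  181.4  -26.9] turn -28.8
```

Call:
apply_moves --pt "0.1 -0.03 0.009 -0.02 -1" --pt "0.1 -0.08 0.023 -0.03 -3" --pt "0.1 -0.135 0.039 -0.03 -6" --pt "0.1 -0.19 0.055 -0.03 -9" --pt "0.1 -0.245 0.071 -0.03 -12" --pt "0.1 -0.3 0.087 -0.03 -15" --pt "0.1 -0.355 0.103 -0.03 -18" --pt "0.1 -0.41 0.118 -0.03 -21" --pt "0.1 -0.465 0.134 -0.03 -24" --pt "0.1 -0.515 0.149 -0.03 -27"

```text
time_s: 45.05
tool_pos: [459.1, -229.0, 122.8]
tool_rot: [0.621, 0.784, -0.0, 0.0]
wrist_force: [1.0, -0.7, 0.5]
opening: 38.4
```

```bash
python3 - <<'E'
from h import *
t=capture("top"); cv2.imwrite("pics/t20.png",t[:,:,::-1])
P=fixt()[3:4]+box(off(*ST,36,0),ST[1]+90,110,18,24,42)+box(off(*ST,-36,0),ST[1]+90,110,18,24,42)
overlay(t,"top",P,140,255,110,100,6,"pics/o20.png")
s=capture("scene"); crop(s,90,200,200,150,4,"pics/s20.png")
faces(s,"scene",[("bC",155,281,27,140),("bD",140,270,27,140)])
E
python3 go.py 463 -344.8 60 105
```

```text
bC [ 462.  -343.1] area 1948 axis -74.8 rect [ 462. -343.] [ 19.1 110.2] 15.1
bD [ 414.7 -354.6] area 1905 axis -80.0 rect [ 414.3 -353.7] [ 19.  110.1] 10.2
t 45.15 pos [ 458.5 -233.6  122.4] yaw 102.7 open 38.5 F [ 0.4  0.2 -0. ] q [ 0.84  0.45 -0.53  1.99  0.32  0.77  0.34]
shift mm [-109.3  -20.    62.7] turn -2.3
```

View pics/o20.png

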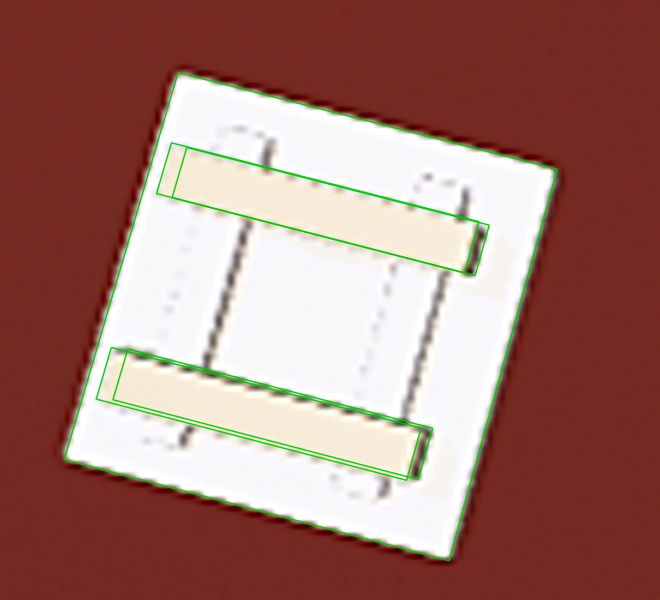

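View pics/s20.png

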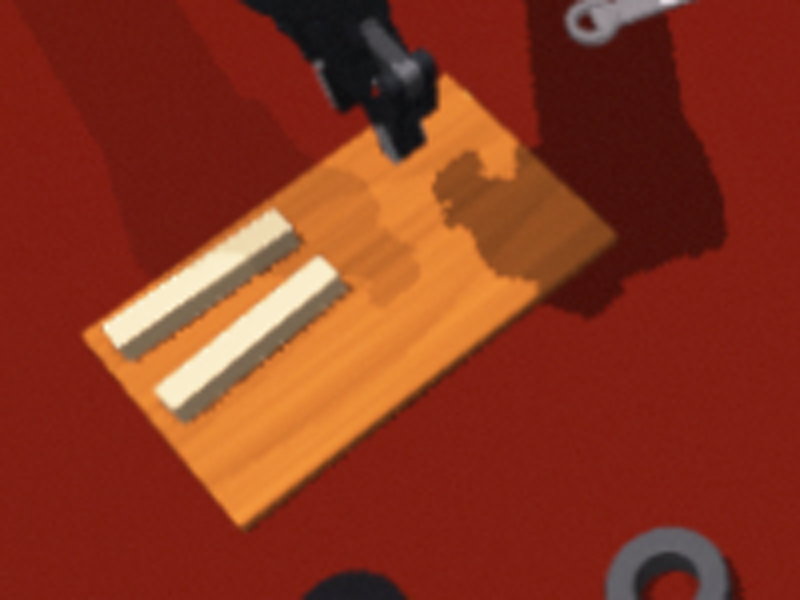

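Call:
apply_moves --pt "0.1 -0.03 -0.006 0.0 -0.5" --pt "0.1 -0.065 -0.012 0.01 -1.5" --pt "0.1 -0.09 -0.017 0.025 -2" --pt "0.1 -0.103 -0.02 0.045 -2.2" --pt "0.1 -0.106 -0.02 0.06 -2.3" --pt "0.1 -0.106 -0.02 0.0625 -2.3" --pt "0.1 -0.106 -0.02 0.0625 -2.3" --pt "0.1 -0.106 -0.02 0.0625 -2.3" --pt "0.1 -0.106 -0.02 0.0625 -2.3" --pt "0.1 -0.106 -0.02 0.0625 -2.3"

```text
time_s: 46.4
tool_pos: [464.2, -334.6, 60.6]
tool_rot: [0.605, 0.796, -0.0, 0.0]
wrist_force: [0.5, 0.4, 0.6]
opening: 38.5
```

```bash
python3 go.py 463 -344.4 12 105.1
```

```text
t 46.4 pos [ 464.2 -334.6   60.6] yaw 105.5 open 38.5 F [0.5 0.4 0.6] q [ 0.92  0.62 -0.46  1.89  0.4   0.72  0.5 ]
shift mm [-9.1 -3.7 48.6] turn 0.4
```

Call:
apply_moves --pt "0.1 -0.005 -0.002 0.0 0.4" --pt "0.1 -0.0091 -0.0037 0.008 0.4" --pt "0.1 -0.0091 -0.0037 0.022 0.4" --pt "0.1 -0.0091 -0.0037 0.036 0.4" --pt "0.1 -0.0091 -0.0037 0.045 0.4" --pt "0.1 -0.0091 -0.0037 0.0486 0.4" --pt "0.1 -0.0091 -0.0037 0.0486 0.4" --pt "0.9 -0.0091 -0.0037 0.0486 0.4" --pt "0.9 -0.0091 -0.0037 0.0486 0.4" --pt "0.9 -0.0091 -0.0037 0.0486 0.4"

```text
time_s: 47.65
tool_pos: [463.3, -344.6, 12.2]
tool_rot: [0.608, 0.794, -0.0, 0.001]
wrist_force: [0.6, 0.2, 3.6]
opening: 16.7
```

```bash
python3 go.py 463.8 265.5 130 166.1
```

```text
t 47.65 pos [ 463.3 -344.6   12.2] yaw 105.1 open 16.7 F [0.6 0.2 3.6] q [ 0.9   0.7  -0.41  1.88  0.45  0.65  0.47]
shift mm [ 588.7  159.6 -118.3] turn -61.0
```

Call:
apply_moves --pt "0.9 0 0 -0.02 0" --pt "0.9 0 0 -0.06 0" --pt "0.9 0.02 0.006 -0.1 -4" --pt "0.9 0.07 0.021 -0.115 -8" --pt "0.9 0.125 0.037 -0.118 -13" --pt "0.9 0.18 0.054 -0.118 -19" --pt "0.9 0.235 0.07 -0.118 -25" --pt "0.9 0.29 0.086 -0.118 -31" --pt "0.9 0.345 0.103 -0.118 -36" --pt "0.9 0.4 0.119 -0.118 -40"

```text
time_s: 48.9
tool_pos: [473.6, 74.4, 130.8]
tool_rot: [0.299, 0.954, -0.0, 0.001]
wrist_force: [1.2, 0.4, 0.2]
opening: 17.3
```

```bash
python3 go.py 481 335.3 120 166.1
```

```text
t 48.9 pos [473.6  74.4 130.8] yaw 145.2 open 17.3 F [1.2 0.4 0.2] q [ 0.42  0.45 -0.78  2.06  0.44  0.8   0.34]
shift mm [142.8 218.5  10.5] turn -20.9
```

Call:
apply_moves --pt "0.9 0.025 0.038 0 -4" --pt "0.9 0.055 0.084 0 -9" --pt "0.9 0.083 0.127 0 -14" --pt "0.9 0.108 0.166 0 -18" --pt "0.9 0.128 0.195 0 -20.9" --pt "0.9 0.135 0.207 0.01 -20.9" --pt "0.9 0.135 0.207 0.025 -20.9" --pt "0.9 0.135 0.207 0.03 -20.9" --pt "0.9 0.135 0.207 0.03 -20.9" --pt "0.9 0.135 0.207 0.03 -20.9"

```text
time_s: 50.15
tool_pos: [481.7, 319.2, 99.8]
tool_rot: [0.122, 0.992, -0.0, 0.0]
wrist_force: [-0.2, 0.3, -1.0]
opening: 16.7
```

```bash
python3 go.py 481 335.3 52 166.1
```

```text
t 50.15 pos [481.7 319.2  99.8] yaw 165.9 open 16.7 F [-0.2  0.3 -1. ] q [-0.06  0.67 -0.79  1.84  0.61  0.89  0.19]
shift mm [ 4.6 15.5 47.8] turn -0.2
```

Call:
apply_moves --pt "0.9 0.002 0.007 0.0 -0.2" --pt "0.9 0.0046 0.0155 0.003 -0.2" --pt "0.9 0.0046 0.0155 0.012 -0.2" --pt "0.9 0.0046 0.0155 0.025 -0.2" --pt "0.9 0.0046 0.0155 0.036 -0.2" --pt "0.9 0.0046 0.0155 0.044 -0.2" --pt "0.9 0.0046 0.0155 0.047 -0.2" --pt "0.9 0.0046 0.0155 0.047 -0.2" --pt "0.9 0.0046 0.0155 0.047 -0.2" --pt "0.9 0.0046 0.0155 0.047 -0.2"

```text
time_s: 51.4
tool_pos: [480.7, 336.2, 52.9]
tool_rot: [0.12, 0.993, 0.0, 0.0]
wrist_force: [0.0, -0.2, -0.4]
opening: 16.8
```

```bash
python3 go.py 481 335.3 45.2 166.1;python3 - <<'E'
from h import *
s=capture("scene"); crop(s,330,100,130,100,6,"pics/s22.png")
E
```

```text
t 51.4 pos [480.7 336.2  52.9] yaw 166.2 open 16.8 F [ 0.  -0.2 -0.4] q [-0.13  0.74 -0.73  1.84  0.67  0.82  0.13]
shift mm [-0.5 -0.8  7.7] turn 0.1
```

View pics/s22.png

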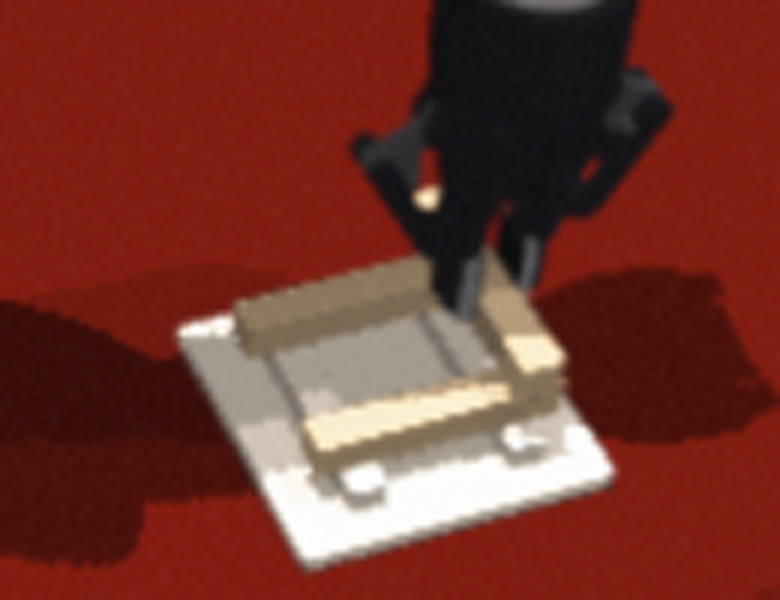

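Call:
apply_moves --pt "0.9 -0.0005 -0.0008 0.002 0" --pt "0.9 -0.0005 -0.0008 0.0045 0" --pt "0.9 -0.0005 -0.0008 0.0065 0" --pt "0.9 -0.0005 -0.0008 0.0075 0" --pt "0.9 -0.0005 -0.0008 0.0075 0" --pt "0.2 -0.0005 -0.0008 0.0075 0" --pt "0.2 -0.0005 -0.0008 0.0075 0" --pt "0.2 -0.0005 -0.0008 0.0075 0" --pt "0.2 -0.0005 -0.0008 -0.02 0" --pt "0.2 -0.0005 -0.0008 -0.06 0"

```text
time_s: 52.7
tool_pos: [480.1, 334.7, 112.3]
tool_rot: [0.12, 0.993, -0.001, -0.001]
wrist_force: [1.3, -0.3, -0.5]
opening: 33.9
```

```bash
python3 go.py 415.3 -355.3 120 100
```

```text
t 52.7 pos [480.1 334.7 112.3] yaw 166.2 open 33.9 F [ 1.3 -0.3 -0.5] q [-0.08  0.67 -0.8   1.81  0.59  0.92  0.19]
shift mm [-101.5 -685.6   -6.8] turn 66.2
```

Call:
apply_moves --pt "0.1 -0.004 -0.03 -0.01 2" --pt "0.1 -0.012 -0.08 -0.015 7" --pt "0.1 -0.02 -0.135 -0.015 12" --pt "0.1 -0.028 -0.19 -0.015 18" --pt "0.1 -0.036 -0.245 -0.015 24" --pt "0.1 -0.044 -0.3 -0.015 31" --pt "0.1 -0.052 -0.355 -0.015 38" --pt "0.1 -0.061 -0.41 -0.015 45" --pt "0.1 -0.069 -0.465 -0.015 52" --pt "0.1 -0.076 -0.515 -0.015 58"

```text
time_s: 53.95
tool_pos: [431.5, -185.2, 127.9]
tool_rot: [0.588, 0.809, -0.0, 0.0]
wrist_force: [0.5, -0.4, -0.1]
opening: 38.2
```

```bash
python3 go.py 415.3 -355.3 60 100
python3 - <<'E'
from h import *
t=capture("top"); cv2.imwrite("pics/t23.png",t[:,:,::-1])
P=fixt()[3:4]+box(off(*ST,0,36),ST[1],110,18,42,60)+box(off(*ST,-36,0),ST[1]+90,110,18,24,42)
overlay(t,"top",P,140,255,110,100,6,"pics/o23.png")
E
python3 go.py 415.3 -355.3 60 100
```

```text
t 53.95 pos [ 431.5 -185.2  127.9] yaw 108.0 open 38.2 F [ 0.5 -0.4 -0.1] q [ 0.84  0.39 -0.59  2.09  0.32  0.75  0.36]
shift mm [-156.8  -67.8   68. ] turn 8.0
t 54.0 pos [ 430.3 -192.4  127.6] yaw 107.3 open 38.4 F [-0.4 -6.8  1.2] q [ 0.84  0.39 -0.58  2.09  0.32  0.75  0.36]
shift mm [-150.8  -62.6   68.3] turn 7.3
```

View pics/o23.png

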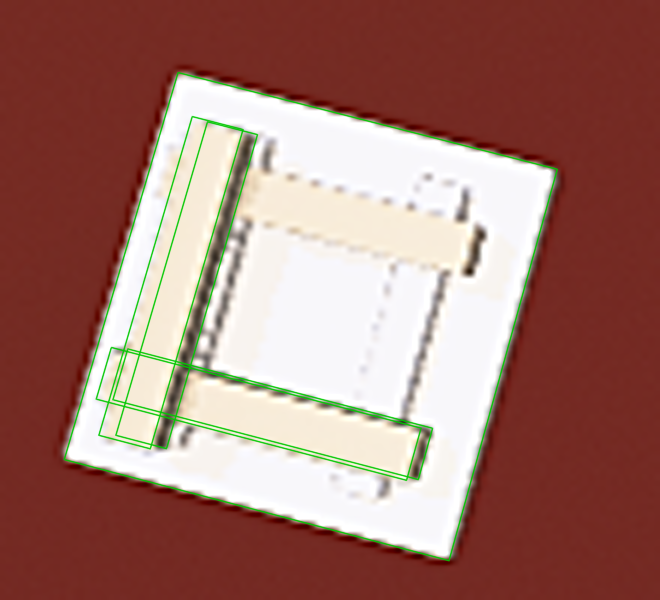

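Call:
apply_moves --pt "0.1 -0.035 -0.014 0.0 2" --pt "0.1 -0.08 -0.033 0.0 4.5" --pt "0.1 -0.115 -0.047 0.015 6.5" --pt "0.1 -0.137 -0.056 0.035 7.3" --pt "0.1 -0.146 -0.06 0.055 7.3" --pt "0.1 -0.146 -0.06 0.067 7.3" --pt "0.1 -0.146 -0.06 0.068 7.3" --pt "0.1 -0.146 -0.06 0.068 7.3" --pt "0.1 -0.146 -0.06 0.068 7.3" --pt "0.1 -0.146 -0.06 0.068 7.3"

```text
time_s: 55.25
tool_pos: [420.7, -340.6, 60.2]
tool_rot: [0.637, 0.771, -0.0, 0.001]
wrist_force: [0.0, 0.2, -0.6]
opening: 38.5
```

```bash
python3 go.py 415.3 -355.3 12 100
```

```text
t 55.25 pos [ 420.7 -340.6   60.2] yaw 100.9 open 38.5 F [ 0.   0.2 -0.6] q [ 0.97  0.58 -0.45  1.96  0.39  0.68  0.48]
shift mm [-13.4  -8.2  48.2] turn 0.9
```

Call:
apply_moves --pt "0.1 -0.006 -0.004 0.0 0.9" --pt "0.1 -0.0134 -0.0082 0.006 0.9" --pt "0.1 -0.0134 -0.0082 0.02 0.9" --pt "0.1 -0.0134 -0.0082 0.034 0.9" --pt "0.1 -0.0134 -0.0082 0.045 0.9" --pt "0.1 -0.0134 -0.0082 0.0482 0.9" --pt "0.1 -0.0134 -0.0082 0.0482 0.9" --pt "0.9 -0.0134 -0.0082 0.0482 0.9" --pt "0.9 -0.0134 -0.0082 0.0482 0.9" --pt "0.9 -0.0134 -0.0082 0.0482 0.9"

```text
time_s: 56.5
tool_pos: [415.3, -355.5, 12.0]
tool_rot: [0.643, 0.766, -0.0, 0.001]
wrist_force: [0.5, 1.3, 3.2]
opening: 17.0
```

```bash
python3 go.py 463.8 265.5 130 166.1
```

```text
t 56.5 pos [ 415.3 -355.5   12. ] yaw 100.0 open 17.0 F [0.5 1.3 3.2] q [ 0.96  0.66 -0.4   1.96  0.44  0.6   0.45]
shift mm [ 603.   155.7 -118.5] turn -66.1
```

Call:
apply_moves --pt "0.9 0 0 -0.02 0" --pt "0.9 0 0 -0.06 0" --pt "0.9 0.02 0.006 -0.1 -4" --pt "0.9 0.07 0.021 -0.115 -8" --pt "0.9 0.125 0.036 -0.118 -14" --pt "0.9 0.18 0.05 -0.118 -20" --pt "0.9 0.235 0.064 -0.118 -27" --pt "0.9 0.29 0.078 -0.118 -34" --pt "0.9 0.345 0.092 -0.118 -40" --pt "0.9 0.4 0.105 -0.118 -46"

```text
time_s: 57.75
tool_pos: [449.0, 58.3, 130.6]
tool_rot: [0.291, 0.957, -0.0, 0.001]
wrist_force: [0.1, -0.0, -0.5]
opening: 17.0
```

```bash
python3 go.py 463.8 265.5 120 166.1
```

```text
t 57.75 pos [449.   58.3 130.6] yaw 146.2 open 17.0 F [ 0.1 -0.  -0.5] q [ 0.48  0.42 -0.81  2.12  0.43  0.78  0.38]
shift mm [103.  180.3  10.4] turn -19.9
```

Call:
apply_moves --pt "0.9 0.02 0.034 0 -4" --pt "0.9 0.045 0.077 0 -9" --pt "0.9 0.067 0.117 0 -14" --pt "0.9 0.085 0.147 0 -18" --pt "0.9 0.094 0.163 0 -19.9" --pt "0.9 0.097 0.169 0.01 -19.9" --pt "0.9 0.097 0.169 0.025 -19.9" --pt "0.9 0.097 0.169 0.03 -19.9" --pt "0.9 0.097 0.169 0.03 -19.9" --pt "0.9 0.097 0.169 0.03 -19.9"

```text
time_s: 59.0
tool_pos: [463.1, 250.9, 99.5]
tool_rot: [0.123, 0.992, -0.0, 0.0]
wrist_force: [-0.0, 0.6, -1.2]
opening: 17.2
```

```bash
python3 go.py 463.8 265.5 52 166.1
```

```text
t 59.0 pos [463.1 250.9  99.5] yaw 165.9 open 17.2 F [-0.   0.6 -1.2] q [ 0.08  0.61 -0.81  1.96  0.6   0.83  0.25]
shift mm [ 2.9 14.3 47.5] turn -0.2
```

Call:
apply_moves --pt "0.9 0.0015 0.007 0.0 -0.2" --pt "0.9 0.0029 0.0143 0.003 -0.2" --pt "0.9 0.0029 0.0143 0.012 -0.2" --pt "0.9 0.0029 0.0143 0.025 -0.2" --pt "0.9 0.0029 0.0143 0.036 -0.2" --pt "0.9 0.0029 0.0143 0.044 -0.2" --pt "0.9 0.0029 0.0143 0.047 -0.2" --pt "0.9 0.0029 0.0143 0.047 -0.2" --pt "0.9 0.0029 0.0143 0.047 -0.2" --pt "0.9 0.0029 0.0143 0.047 -0.2"

```text
time_s: 60.25
tool_pos: [463.8, 266.0, 52.7]
tool_rot: [0.121, 0.993, 0.0, 0.0]
wrist_force: [0.3, 1.2, -0.1]
opening: 16.9
```

```bash
python3 go.py 463.8 265.5 45.1 166.1;python3 - <<'E'
from h import *
s=capture("scene"); crop(s,330,100,130,100,6,"pics/s24.png")
E
```

```text
t 60.25 pos [463.8 266.   52.7] yaw 166.1 open 16.9 F [ 0.3  1.2 -0.1] q [-0.    0.68 -0.75  1.97  0.67  0.76  0.18]
shift mm [-0.1 -0.5  7.6] turn 0.0
```

View pics/s24.png

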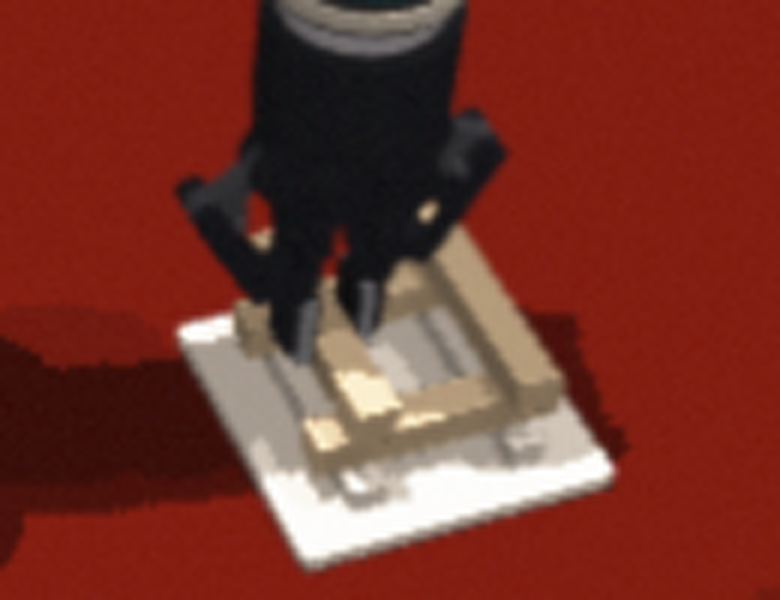

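Call:
apply_moves --pt "0.9 0 -0.0005 0.002 0" --pt "0.9 0 -0.0005 0.0045 0" --pt "0.9 0 -0.0005 0.0065 0" --pt "0.9 0 -0.0005 0.0075 0" --pt "0.9 0 -0.0005 0.0075 0" --pt "0.2 0 -0.0005 0.0075 0" --pt "0.2 0 -0.0005 0.0075 0" --pt "0.2 0 -0.0005 0.0075 0" --pt "0.2 0 -0.0005 -0.02 0" --pt "0.2 0 -0.0005 -0.06 0"

```text
time_s: 61.55
tool_pos: [462.6, 265.0, 112.2]
tool_rot: [0.121, 0.993, -0.001, -0.001]
wrist_force: [0.6, -0.3, 0.2]
opening: 33.9
```

Call:
apply_moves --pt "0.2 0 -0.03 -0.02 0" --pt "0.2 0 -0.08 -0.04 0" --pt "0.2 0 -0.13 -0.05 0" --pt "0.2 0 -0.19 -0.05 0" --pt "0.2 0 -0.25 -0.05 0" --pt "0.2 0 -0.31 -0.05 0" --pt "0.2 0 -0.37 -0.05 0" --pt "0.2 0 -0.4 -0.05 0" --pt "0.2 0 -0.4 -0.05 0" --pt "0.2 0 -0.4 -0.05 0"

```text
time_s: 62.8
tool_pos: [367.6, -122.2, 162.5]
tool_rot: [0.121, 0.993, 0.0, 0.0]
wrist_force: [-0.2, 0.8, 0.4]
opening: 34.2
```

Run:
```python
from h import *
P=fixt()[3:4]
for y in(36,-36): P+=box(off(*ST,0,y),ST[1],110,18,42,60)+box(off(*ST,y,0),ST[1]+90,110,18,24,42)
P+=fixt()[2:3]
t=capture("top");cv2.imwrite("pics/t25.png",t[:,:,::-1])
overlay(t,"top",P,140,255,110,100,6,"pics/o25.png")
s=capture("scene"); crop(s,280,120,200,180,4,"pics/s25.png")
print(get_obs()['wrist_force'])
```

```text
[-0.34911838 -0.12189222 -0.52441275]
```

View pics/o25.png

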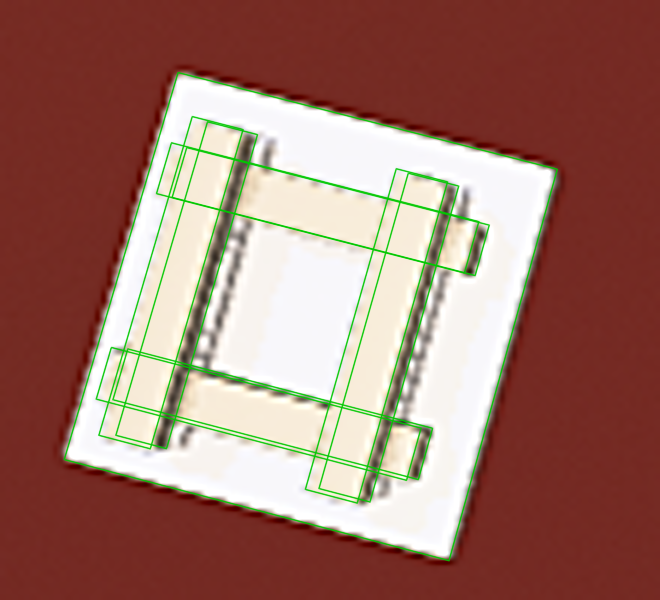

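View pics/s25.png

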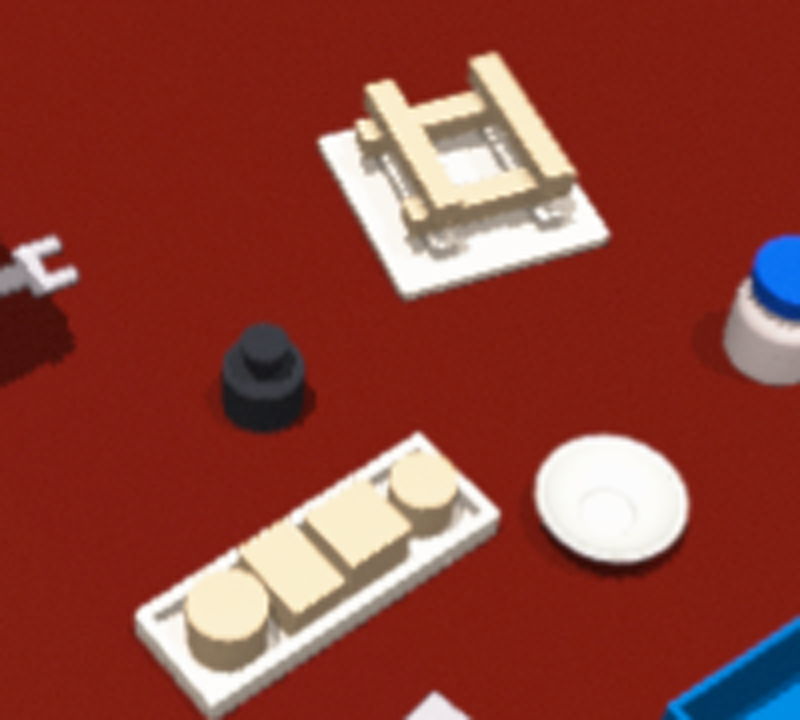

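View pics/t25.png

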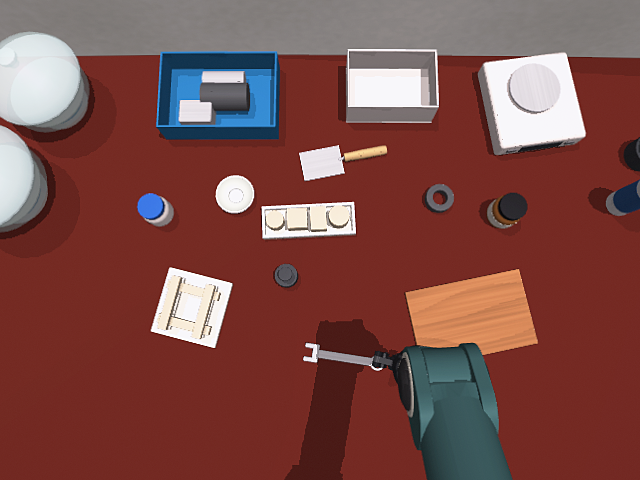

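```bash
python3 -c "
from plant import *
print(job_done())"
```

```text
the job is handed in; nothing more can be done
None
```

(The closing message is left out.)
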